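# Book in the repaired instruments on the service bench

## Task

Book in the instruments waiting on the mat (two or three of: oblong pump, square tester, round gauge): first slide each one flat over the mat into a taped bay of its own, centred and square in it. Then take the hand scanner by its head and read every label, pump first, then tester, then gauge (skipping one that is not there), with the scanner's window 7 to 19 cm from the label and pointing at the label's middle, still for a good second, and stand the scanner upright in the middle of its round pad again. Last, pull the docket dispenser's sprung knob right out to its stop, hold it there a moment and let it go fully home; do not tip the instruments, leave the mouse and jar alone, and finish with every instrument still centred and square in its bay.

Things in the scene. Friction and masses are not known exactly. Their poses are not given: they have to be found in the camera images.
- pump: white oblong suction pump, blue panel on top, loose, about 0.65 kg: 100 mm along its x, 125 mm along its y, 58 mm high; too wide to grasp, push it low on its sides. Origin at the centre of its underside, z up. Starts on the robot's side of the bays, turned up to 0.25 rad; may be absent. In its bay its x axis lies along the bays' x axis (either way round)
- pump_label (a point): middle of the pump's barcode label; its barcode label is a white paper rectangle with black bars, 28 x 44 mm, on the top face (58 mm up), at x -20, y +25 mm in the pump's frame
- tester: grey square flow tester with a black panel on top, loose, about 0.55 kg: 100 x 100 mm, 50 mm high (an 8 mm knob on top is look only); origin at the centre of its underside, z up; starts like the pump. It may be absent. Square in its bay means any side parallel to the bay's sides
- tester_label (a point): middle of the tester's barcode label; its barcode label is a white paper rectangle with black bars, 28 x 44 mm, on the top face (50 mm up), at x -22, y -20 mm in the tester's frame
- gauge: round steel digital pressure gauge lying on its back, white face up, loose, about 0.55 kg: 100 mm diameter, 45 mm high; origin at the centre of its underside, z up; starts like the pump. It may be absent; its yaw does not matter
- gauge_label (a point): middle of the gauge's barcode label; its barcode label is a white paper rectangle with black bars, 28 x 44 mm, on the top face (45 mm up), at x -18, y 0 mm in the gauge's frame
- bays: three bays side by side, flat white tape rectangles on the blue mat, fixed; origin at the middle of the middle bay, x axis away from the robot across the row (turned up to 0.1 rad), y axis along the row to the left. Each rectangle is 132 mm along x and 156 mm along y between tape centre lines; bay centres 190 mm apart. Any instrument may go in any bay, one in each
- bay_left (a point): centre of the left bay (+y end), on the mat, axes as the bays
- bay_middle (a point): centre of the middle bay, on the mat, axes as the bays
- bay_right (a point): centre of the right bay (-y end), on the mat, axes as the bays
- scanner: hand scanner, 0.25 kg, 145 mm high, standing on a round black foot (80 mm diameter, 14 mm thick); handle 30 x 30 mm; grey box head 40 mm wide (along y), 80 long, 36 thick, its middle at x +10, z +105 mm, sloping 40 degrees down to the nose at +x. Origin: centre of the underside, z up, x the way it looks. Grip the head from above across its flat sides, TCP at x +5, z +105 mm, 30 N
- scanner_window (a point): reading window at the scanner's nose, at x +41, y 0, z +79 mm in the scanner's frame; its x axis is the line of sight, ahead and 40 degrees (0.698 rad) down from the scanner's x axis; y as the scanner's. A label is read when its middle lies within 13 mm of that line (to each side, and up and down) and 60 to 200 mm from the window
- pad: flat round dark pad on the mat, 104 mm diameter, 2 mm, where the scanner is parked, fixed, on the left or right side of the work; origin at its centre; the scanner's underside stands level with the mat surface (z = 0)
- dispenser: white docket dispenser box, fixed, on the other side from the pad: 80 (x) x 70 (y) x 56 mm high, origin at the centre of its underside, turned up to 0.12 rad; a steel bar comes out of its front (-x face, towards the robot) and carries a black upright knob
- docket_knob (a point): top of the round black knob on the dispenser's slide, 26 mm diameter, upright, from 12 to 52 mm above the mat; its axis is 75 mm ahead (-x) of the dispenser's origin when home, 22 mm clear of the box front. Pinch it from above across the dispenser's y axis, TCP about 40 mm above the mat, with 40 N
- docket_slide (a joint): travel of the sprung slide in m: 0 home, 0.04 pulled out to its stop along the dispenser's -x axis; the spring pulls it home with about 4 N at home and 8.5 N at the stop, and it counts as fully out from 0.036 for 0.3 s and home again below 0.004
- mouse: black computer mouse 100 x 58 x 30 mm, origin at the centre of its underside: leave alone
- flux_jar: small closed jar, 56 mm diameter, 70 mm high, origin at the centre of its underside: leave alone
There are look-alikes about, which are no part of the job. Leave any purple look-alike of the dispenser alone.

How it is judged:
On the way, in this order (a step that is already met when the one before it is completed fails the run):
1. every instrument present lies centred and square in a bay of its own (((x of pump in the frame of bay_left between -0.018 and 0.018 m and y of pump in the frame of bay_left between -0.018 and 0.018 m) or (x of pump in the frame of bay_middle between -0.018 and 0.018 m and y of pump in the frame of bay_middle between -0.018 and 0.018 m) or (x of pump in the frame of bay_right between -0.018 and 0.018 m and y of pump in the frame of bay_right between -0.018 and 0.018 m)) and linear speed of each of pump, tester, gauge below 0.02 m/s and angle between each of pump, tester, gauge's own z axis and vertical below 0.08 rad and angle between the x axis of pump and the x axis of bays, either way round below 0.17 rad and ((x of tester in the frame of bay_left between -0.018 and 0.018 m and y of tester in the frame of bay_left between -0.018 and 0.018 m) or (x of tester in the frame of bay_middle between -0.018 and 0.018 m and y of tester in the frame of bay_middle between -0.018 and 0.018 m) or (x of tester in the frame of bay_right between -0.018 and 0.018 m and y of tester in the frame of bay_right between -0.018 and 0.018 m)) and (angle between the x axis of tester and the x axis of bays, either way round below 0.17 rad or angle between the x axis of tester and the y axis of bays, either way round below 0.17 rad) and ((x of gauge in the frame of bay_left between -0.018 and 0.018 m and y of gauge in the frame of bay_left between -0.018 and 0.018 m) or (x of gauge in the frame of bay_middle between -0.018 and 0.018 m and y of gauge in the frame of bay_middle between -0.018 and 0.018 m) or (x of gauge in the frame of bay_right between -0.018 and 0.018 m and y of gauge in the frame of bay_right between -0.018 and 0.018 m))), for 0.3 s.
2. the scanner is aimed at the label of the oblong pump and kept on it for 0.8 s (x of pump_label in the frame of scanner_window between 0.06 and 0.2 m and y of pump_label in the frame of scanner_window between -0.013 and 0.013 m and z of pump_label in the frame of scanner_window between -0.013 and 0.013 m), for 0.8 s.
3. the scanner is aimed at the label of the square tester and kept on it for 0.8 s (x of tester_label in the frame of scanner_window between 0.06 and 0.2 m and y of tester_label in the frame of scanner_window between -0.013 and 0.013 m and z of tester_label in the frame of scanner_window between -0.013 and 0.013 m), for 0.8 s.
4. the scanner is aimed at the label of the round gauge and kept on it for 0.8 s (x of gauge_label in the frame of scanner_window between 0.06 and 0.2 m and y of gauge_label in the frame of scanner_window between -0.013 and 0.013 m and z of gauge_label in the frame of scanner_window between -0.013 and 0.013 m), for 0.8 s.
5. with the scanner back upright on its pad, the dispenser's slide is pulled out to its stop (horizontal distance between scanner and pad below 0.022 m and angle between scanner's own z axis and vertical below 0.08 rad and height (world z) of scanner below 0.01 m and value of joint docket_slide above 0.036 m), for 0.3 s.
At the end, for the whole second after the job is handed in: every instrument present lies still and flat in a bay, within 18 mm of its centre each way and (pump, tester) square within 0.17 rad; the scanner stands upright, released and still, within 22 mm of its pad's middle; the dispenser's slide is home within 4 mm (all of step 1 and horizontal distance between scanner and pad below 0.022 m and angle between scanner's own z axis and vertical below 0.08 rad and height (world z) of scanner below 0.01 m and linear speed of scanner below 0.02 m/s and value of joint docket_slide below 0.004 m); the robot touches nothing.
It fails at once if an instrument is tipped (angle between any of pump, tester, gauge's own z axis and vertical above 0.35 rad).
It fails at once if the computer mouse is moved more than 30 mm (distance of mouse from where it was at the start of the episode above 0.03 m).
It fails at once if the small jar is moved more than 30 mm (distance of flux_jar from where it was at the start of the episode above 0.03 m).
Of pump, tester, gauge only 2 to 3 are there at a start; the rules pass over those that are not, and their reading is None.
At some moment in a run one of pump, tester, gauge may be knocked a few centimetres aside while the robot is not near it.
It also fails if it takes over 208 s, if anything falls off the work surface, if the arm or the gripper's body presses on something with over 40 N, if the wrist force passes 120 N, or if a joint passes its speed limit or range.

## Robot

A 6-joint arm with a two-finger parallel gripper is mounted at the origin on the work surface. World frame = base frame: x ahead of the robot, y to its left, z up, the work surface at z = 0. Lengths are in m, angles in rad, forces in N, time in s.
With the tool pointing down it reaches from about 0.4 to 0.925 m from the base axis. Payload 12.5 kg.
Tool frame: the origin (TCP) lies between the finger pads, 19 mm behind the fingertips; this is the grasp point; z points along the fingers, y is the line along which they close (so a half turn about z gives the same grasp; the last joint's range is limited). The gripper opens to 95 mm and grips with 3 to 60 N. Pads are 20 mm wide; open, the fingers measure 119 mm over their backs; the gripper's body (75 mm by 180 mm) begins 59 mm behind the grasp point.
Start: joints at [-1.23, 0.491, 1.559, -0, 1.092, -0.106], TCP at [0.27, -0.564, 0.233] pointing down, gripper open.
Joint ranges: [-3.1, 3.1], [-0.84, 2.19], [0.05, 2.79], [-1.13, 4.28], [0.06, 2.93], [-2.69, 2.69]. Speed limits (rad/s): [2.22, 2.22, 2.79, 3.14, 3.14, 3.14].

## Interface

Orientations are given as a unit quaternion [x, y, z, w].
In Python, from station import r gives the robot as it stands. The module is installed in compiled form; this text tells all that it offers.
- The arm moves only by the tool drive_tool, never from a script. Its argument "rows" is text: rows parted by semicolons, each of 4 numbers parted by spaces: the shift along the tool's x, y, z each as a share of 0.02 m, from -1 to 1, then the turn about the tool's z as a share of 5 degrees, from -1 to 1. A call has 1 to 5 rows; each row shifts and turns the commanded pose from where the row before left it, along the tool's axes as they then stand; what a row does not reach is not made up. A row lasts 1/12 s, in which the tool goes at most 41.7 mm and 7.16 degrees, less where a joint would pass 70% of its speed; a pose out of reach is approached as far as the arm can. A call with a number of a shift or a turn outside -1 to 1 is refused whole. A call with a gripper value outside its range is refused whole. "fingers" is the opening, from 0 (shut) to 1 (fully open), set as the call begins (left out, the last holds). The fingers move at their own pace and stop on an object; "grip_force" is the grip in N (left out, the last holds). Time passes only in rows, so rows that do not move let the fingers close. It gives the time, the measured TCP pose, the force, the opening and the grip force at its end, in the units of the state.
- r.get_obs(): the state, without advancing time (a new reading comes with each control period).
- r.grab_frame(name): name is "scene" or "side" or "wrist"; returns a dict with "img" (384x512x3 uint8, red, green, blue), "vfov" (degrees; the focal length in pixels is half the picture's height over the tangent of half this angle, whatever the lens; pixels are square), "cx", "cy" (the principal point, pixels), "R" (3x3) and "t" (3): a world point X has camera coordinates R X + t. Camera axes: x right, y down, z forward; pixel columns grow to the right and rows downward; lengths in m; the calibration is good to about 2 mm. A picture is of the moment at which its call begins. There is no depth.
- r.hand_in(): hands the job in; it is judged then, once.
The state is a dict: "t": time; "joints": joint angles; "qd": joint speeds; "tau": joint torques, N m; "tcp_pos": TCP position; "orientation": TCP orientation; "wrist_force": force on the tool from outside, world axes, zero at the start; "ft_torque": the same for the moment, N m; "opening": finger opening in m; "finger_force": force on a finger pad.
Only numpy, scipy, OpenCV 4.12 (cv2) and the standard library are available. Lean on these libraries where they do the work, as an engineer would, in place of code of your own. Each camera call takes 0.05 s, during which the arm holds its last target. There are 200 camera calls.

## Working session

There is one attempt and no reset: what is moved stays moved. The work goes in short steps, Python scripts to look and compute and a tool call to move; the robot and the scene stay as the last step left them, time stands still between calls to the robot, and variables do not carry over. Pictures are saved under pics/ and viewed, at most 14 in all, crops included, and the job is handed in when it is done.

Besides the shell and the picture viewer there is one more tool, called after "Request:" as name(argument=value, ...) on one line, values as JSON. drive_tool: Moves the arm, as the interface text tells. Its arguments: {"type":"object","properties":{"rows":{"type":"string"},"fingers":{"type":"number"},"grip_force":{"type":"number"}},"required":["rows"]}

```bash
mkdir -p pics; ls
cat > h.py <<'E'
import numpy as np,cv2
from station import r
def save(f,name): cv2.imwrite('pics/'+name,f['img'][:,:,::-1])
def ray(f,u,v):
    fl=f['img'].shape[0]/2/np.tan(np.radians(f['vfov'])/2)
    R=np.array(f['R']);t=np.array(f['t'])
    d=R.T@np.array([(u-f['cx'])/fl,(v-f['cy'])/fl,1]);return -R.T@t,d
def atz(f,u,v,z):
    o,d=ray(f,u,v);return o+d*(z-o[2])/d[2]
def proj(f,X):
    fl=f['img'].shape[0]/2/np.tan(np.radians(f['vfov'])/2)
    c=np.array(f['R'])@np.array(X)+np.array(f['t']);return c[:2]/c[2]*fl+[f['cx'],f['cy']]
E
python3 - <<'E'
from h import *
import pickle
o=r.get_obs();print({k:np.round(v,3) for k,v in o.items()})
F={}
for n in('scene','side','wrist'):
    f=r.grab_frame(n);F[n]=f;print(n,f['vfov'],f['cx'],f['cy'],np.round(f['R'],3).tolist(),np.round(f['t'],3))
pickle.dump(F,open('F0.pkl','wb'))
a=np.hstack([F['scene']['img'],F['side']['img']])
for n in('scene','side'):cv2.imwrite(f'pics/{n}0.png',cv2.resize(F[n]['img'][:,:,::-1],(800,600),interpolation=cv2.INTER_CUBIC))
E
```

```text
pics
{'t': np.float64(0.0), 'joints': array([-1.23 ,  0.492,  1.559,  0.   ,  1.092, -0.106]), 'qd': array([-0.001,  0.001, -0.001,  0.002, -0.001,  0.   ]), 'tau': array([-1.0000e-03, -6.1265e+01, -2.5818e+01,  6.9000e-02,  4.8000e-02,
       -0.0000e+00]), 'tcp_pos': array([ 0.27 , -0.563,  0.233]), 'orientation': array([ 0.975,  0.222, -0.   , -0.001]), 'wrist_force': array([0.801, 0.247, 0.732]), 'ft_torque': array([ 0.039, -0.027, -0.008]), 'finger_force': np.float64(0.0), 'opening': np.float64(0.095)}
scene 48.75355150697767 259.8964485071395 183.399607510924 [[-0.887, 0.462, -0.004], [0.341, 0.649, -0.68], [-0.311, -0.604, -0.733]] [ 0.47  -0.148  1.661]
side 50.72355343085287 254.57744523206884 186.6052294707448 [[-0.912, -0.41, -0.005], [-0.289, 0.653, -0.7], [0.291, -0.637, -0.714]] [0.499 0.212 1.2  ]
wrist 61.71954838197862 251.65813588294063 194.36176177070408 [[0.432, -0.902, -0.001], [-0.861, -0.413, 0.297], [-0.268, -0.127, -0.955]] [-0.625 -0.034  0.392]
```

View pics/scene0.png

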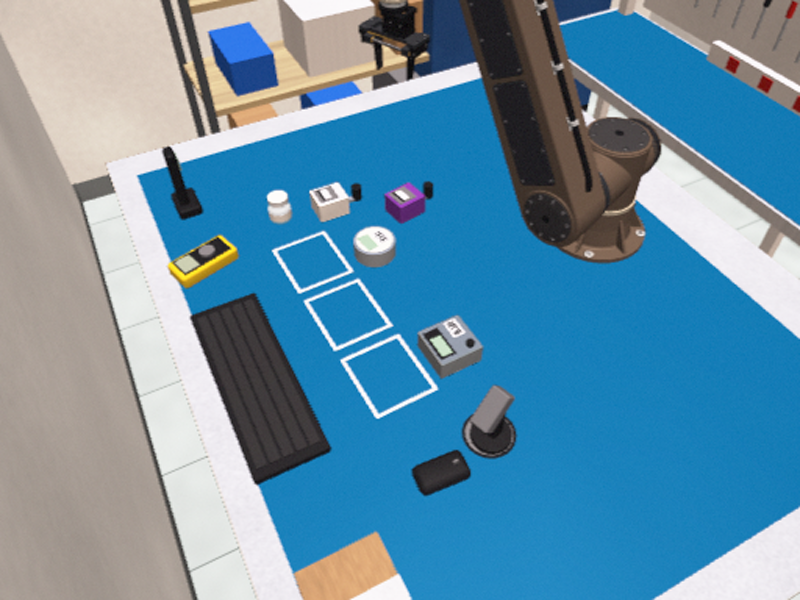

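View pics/side0.png

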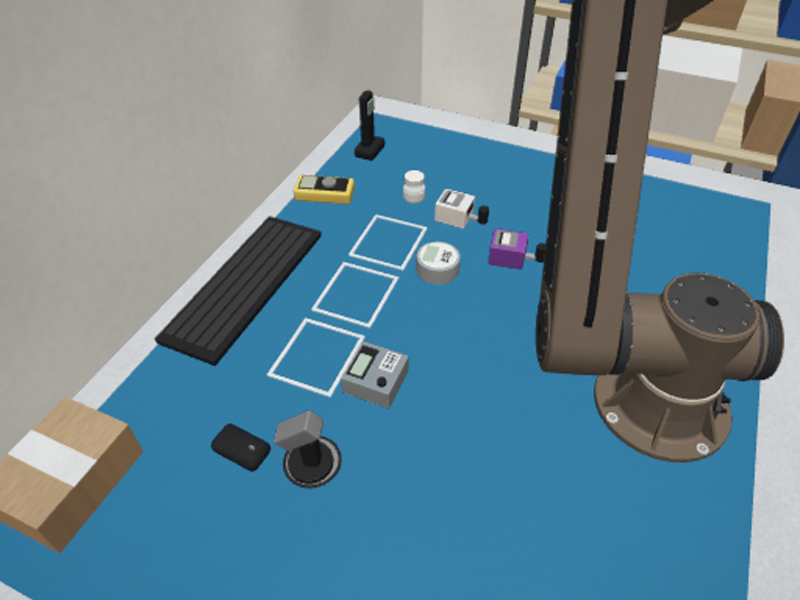

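The scene holds the tester (scene 450,345), the gauge (375,245), three bays and the scanner on its pad at the left (490,420). The white dispenser is at (330,200). The purple look-alike at (405,200) is to be left alone, and there is no pump. Next I take enlarged crops.

Run:
```python
from h import *
import pickle
F=pickle.load(open('F0.pkl','rb'))
for n,(x,y) in {'scene':(150,112),'side':(150,118)}.items():
    c=F[n]['img'][y:y+190,x:x+250,::-1];c=cv2.resize(c,None,fx=3.2,fy=3.2,interpolation=cv2.INTER_CUBIC)[:600]
    cv2.imwrite(f'pics/{n}c.png',c[:600])
```

```text
(no output)
```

View pics/scenec.png

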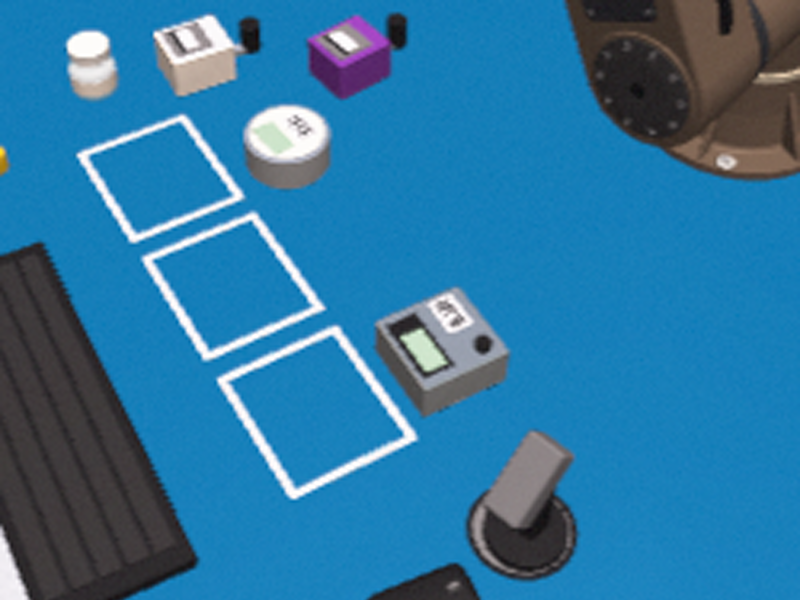

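View pics/sidec.png

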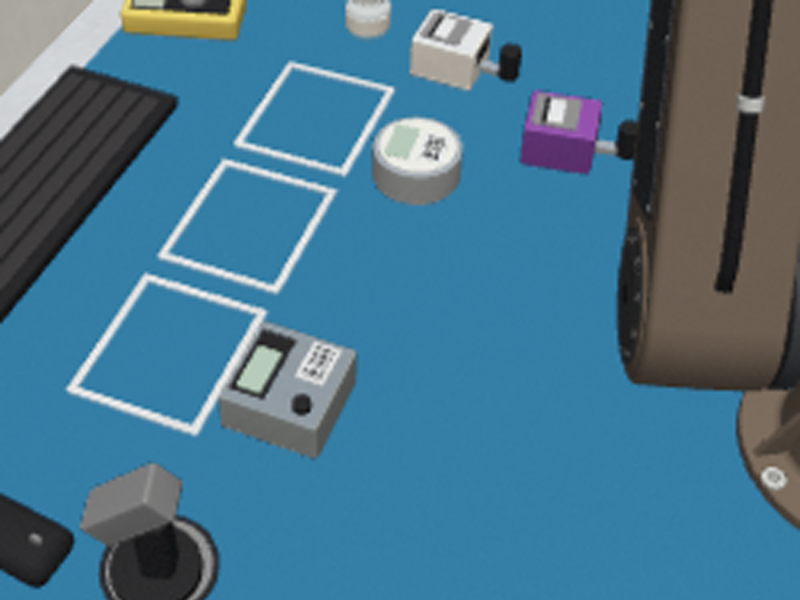

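```bash
cat > m1.py <<'E'
from h import *
import pickle
F=pickle.load(open('F0.pkl','rb'))
off={'scene':(150,112),'side':(150,118)}
def P(n,u,v,z): return atz(F[n],u/3.2+off[n][0]-.34,v/3.2+off[n][1]-.34,z)
def tri(a,b):
    A=[];
    o1,d1=ray(F['scene'],a[0]/3.2+150-.34,a[1]/3.2+112-.34);o2,d2=ray(F['side'],b[0]/3.2+150-.34,b[1]/3.2+118-.34)
    s=np.linalg.lstsq(np.c_[d1,-d2],o2-o1,rcond=None)[0]
    p,q=o1+s[0]*d1,o2+s[1]*d2;return (p+q)/2,np.linalg.norm(p-q)
bays={'scene':[[(82,156),(183,119),(240,197),(136,239)],[(146,260),(254,216),(321,308),(209,356)],[(222,380),(338,329),(413,437),(294,494)]],
'side':[[(291,66),(391,90),(344,171),(239,143)],[(225,163),(333,191),(275,289),(163,256)],[(148,279),(264,312),(195,430),(72,388)]]}
C={}
for n in bays:
    for i,b in enumerate(bays[n]):
        C[n,i]=np.array([P(n,*c,0)[:2] for c in b]);print(n,'RML'[i],C[n,i].mean(0).round(4))
pts=np.array([(C['scene',i][k%4]) for i in range(3) for k in range(4)])
# fit model: correspond nearest
from scipy.optimize import least_squares
allp=np.vstack(list(C.values()))
def model(p):
    c,s=np.cos(p[2]),np.sin(p[2]);m=np.array([(sx*.066,dy+sy*.078) for dy in(-.19,0,.19) for sx in(-1,1) for sy in(-1,1)])
    return m@np.array([[c,s],[-s,c]])+p[:2]
def res(p):
    m=model(p);return np.array([ (q-m[np.argmin(np.linalg.norm(m-q,axis=1))]) for q in allp]).ravel()
c0=(C['scene',1].mean(0)+C['side',1].mean(0))/2
s=least_squares(res,[c0[0],c0[1],0]);print('bays',s.x.round(4),np.abs(s.fun).max())
for k,a,b in [('t1',(378,325),(264,325)),('t2',(460,290),(356,350)),('t3',(508,348),(315,432)),('t4',(423,389),(222,400)),
 ('gauge',(287,133),(417,146)),('knob',(249,21),(510,49)),('knobP',(397,18),(628,128)),('d1',(155,46),(423,10)),('d2',(209,15),(492,25)),('d3',(234,55),(474,60)),
 ('pad',(523,530),(159,565))]:
    p,e=tri(a,b);print(k,p.round(4),round(e,4))
E
python3 m1.py
```

```text
scene R [ 0.6691 -0.2198]
scene M [ 0.6614 -0.0302]
scene L [0.6537 0.1595]
side R [ 0.6693 -0.217 ]
side M [ 0.6619 -0.0272]
side L [0.6539 0.162 ]
bays [ 0.6615 -0.0288  0.0408] 0.004267731865128299
t1 [0.5656 0.1258 0.0429] 0.0017
t2 [0.4699 0.125  0.0482] 0.0033
t3 [0.4672 0.2184 0.0472] 0.0077
t4 [0.5633 0.2165 0.0385] 0.006
gauge [ 0.5251 -0.1723  0.0441] 0.0026
knob [ 0.4839 -0.3664  0.0546] 0.0051
knobP [ 0.3186 -0.2839  0.056 ] 0.0054
d1 [ 0.6041 -0.3845  0.0557] 0.0079
d2 [ 0.5208 -0.408   0.0493] 0.004
d3 [ 0.5196 -0.3378  0.0413] 0.0051
pad [0.5455 0.3745 0.0019] 0.0006
```

The tester is near (0.517, 0.171) with yaw about 0.02, and the gauge is near (0.525, -0.172). The bays are at (0.6615, -0.029) with yaw 0.041. The plan is tester to the left bay and gauge to the right bay. Both go with partly open fingers as a two-point pusher, gauge first.

Request:
drive_tool(rows="0 -1 0 1;0 -1 0 1;0 -1 0 1;0 -1 0 1;0 -1 0 1", fingers=0.63)

```text
t: 0.57
tcp_pos: [0.2429, -0.4671, 0.2332]
orientation: [1.0, 0.003, -0.0, -0.0]
wrist_force: [0.5, -0.7, -0.7]
opening: 0.0673
finger_force: 0.0
```

Request:
drive_tool(rows="0 -1 0 1;0 -1 0 1;0 -1 0 1;0 -1 0 0.7;0 0 0 0")

```text
t: 0.98
tcp_pos: [0.2531, -0.3862, 0.2335]
orientation: [0.988, -0.157, -0.0, -0.001]
wrist_force: [-0.9, 0.0, 1.2]
opening: 0.0601
finger_force: 0.0
```

```bash
cat >> h.py <<'E'
def rel(x,y,z,yaw=None):
    """remaining shift in tool axes (units of 20 mm) after turning to yaw, turn in units of 5 deg"""
    from scipy.spatial.transform import Rotation as Ro
    o=r.get_obs();M=Ro.from_quat(o['orientation']).as_matrix();y0=np.arctan2(M[1,0],M[0,0])
    yaw=y0 if yaw is None else yaw
    d=np.array([x,y,z])-o['tcp_pos'];c,s=np.cos(yaw),np.sin(yaw)
    T=np.array([[c,s,0],[s,-c,0],[0,0,-1]])
    print('t',round(float(o['t']),2),'tcp',np.round(o['tcp_pos'],4),'yaw',round(y0,4),'op',round(float(o['opening']),4),'F',np.round(o['wrist_force'],1),'| shift',np.round(T@d/.02,2),'turn',round(-(yaw-y0)/np.radians(5),2))
E
python3 -c "
from h import *
rel(.449,-.148,.03,-.31)"
```

```text
t 0.98 tcp [ 0.2531 -0.3862  0.2335] yaw -0.3148 op 0.0601 F [-0.9  0.   1.2] | shift [  5.69 -14.33  10.17] turn -0.06
```

Request:
drive_tool(rows="1 -1 0 0;1 -1 0 0;1 -1 0 0;1 -1 0 0;1 -1 0 0")

```text
t: 1.4
tcp_pos: [0.3801, -0.3243, 0.2334]
orientation: [0.988, -0.155, 0.0, 0.0]
wrist_force: [-0.4, -0.6, -0.3]
opening: 0.0597
finger_force: 0.0
```

Request:
drive_tool(rows="0.7 -1 0 0;0 -1 0 0;0 -1 0 0;0 -1 0 0;0 -1 0 0")

```text
t: 1.82
tcp_pos: [0.4234, -0.2332, 0.2333]
orientation: [0.988, -0.155, -0.0, 0.0]
wrist_force: [0.8, -0.4, 0.3]
opening: 0.06
finger_force: 0.0
```

Request:
drive_tool(rows="0 -1 0.5 0;0 -1 0.5 0;0 -1 0.5 0;0 -1 0.5 0;0 -0.3 0 0")

```text
t: 2.23
tcp_pos: [0.4494, -0.1502, 0.1919]
orientation: [0.988, -0.154, -0.001, -0.0]
wrist_force: [-0.6, -0.8, -0.3]
opening: 0.0598
finger_force: 0.0
```

```bash
python3 -c "
from h import *
rel(.449,-.148,.03,-.31)
f=r.grab_frame('wrist');save(f,'w1.png');print(proj(f,[.525,-.172,.045]),proj(f,[.669,-.2186,0]))"
```

```text
t 2.23 tcp [ 0.4494 -0.1502  0.1919] yaw -0.31 op 0.0598 F [-0.6 -0.8 -0.3] | shift [-0.05 -0.1   8.1 ] turn 0.0
[248.1302828  100.47628522] [248.59993085 -79.53501658]
```

View pics/w1.png

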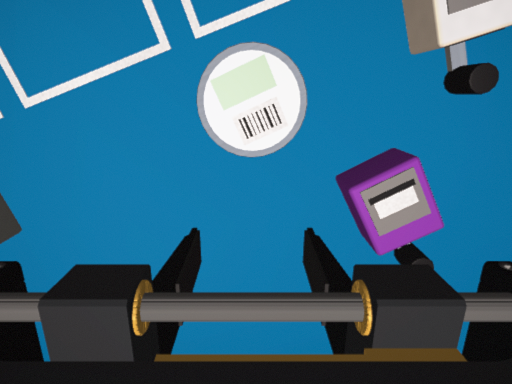

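The gauge sits at wrist pixel (252, 99), where the prediction was (248, 100). Lower and push.

Request:
drive_tool(rows="0 0 1 0;0 0 1 0;0 0 1 0;0 0 1 0;0 0 1 0")

```text
t: 2.7
tcp_pos: [0.4498, -0.1532, 0.0931]
orientation: [0.988, -0.155, 0.001, 0.0]
wrist_force: [0.0, 0.1, -0.5]
opening: 0.06
finger_force: 0.0
```

Request:
drive_tool(rows="0 0 1 0;0 0 1 0;0 0 1 0;0 0 0.1 0;0 0 0 0")

```text
t: 3.12
tcp_pos: [0.4493, -0.1527, 0.0311]
orientation: [0.988, -0.156, -0.001, -0.0]
wrist_force: [-0.5, 0.3, 0.3]
opening: 0.0598
finger_force: 0.0
```

Request:
drive_tool(rows="0.5 0 0 0;0.5 0 0 0;0.3 0 0 0;0.3 0 0 0;0.4 0 0 0")

```text
t: 3.53
tcp_pos: [0.4875, -0.1641, 0.032]
orientation: [0.988, -0.155, -0.0, -0.0]
wrist_force: [-3.9, 1.9, 3.3]
opening: 0.06
finger_force: 2.6
```

Request:
drive_tool(rows="0.4 0 0 0;0.4 0 0 0;0.4 0 0 0;0.4 0 0 0;0.4 0 0 0")

```text
t: 3.95
tcp_pos: [0.5262, -0.1767, 0.0314]
orientation: [0.988, -0.156, -0.0, 0.0]
wrist_force: [-3.3, 2.1, 3.4]
opening: 0.0601
finger_force: 2.5
```

Request:
drive_tool(rows="0.4 0 0 0;0.4 0 0 0;0.4 0 0 0;0.4 0 0 0;0.4 0 0 0")

```text
t: 4.37
tcp_pos: [0.5643, -0.189, 0.0314]
orientation: [0.988, -0.156, 0.0, 0.0]
wrist_force: [-3.7, 1.9, 2.8]
opening: 0.06
finger_force: 2.4
```

```bash
python3 -c "
from h import *
rel(.6214,-.2033,.03,-.31)"
```

```text
t 4.37 tcp [ 0.5643 -0.189   0.0314] yaw -0.3124 op 0.06 F [-3.7  1.9  2.8] | shift [ 2.94 -0.19  0.07] turn -0.03
```

Request:
drive_tool(rows="0.4 -0.05 0 0;0.4 -0.05 0 0;0.4 -0.05 0 0;0.4 -0.05 0 0;0.4 0 0 0")

```text
t: 4.78
tcp_pos: [0.6037, -0.1973, 0.0315]
orientation: [0.988, -0.155, 0.0, 0.0]
wrist_force: [-3.5, 0.8, 2.6]
opening: 0.0599
finger_force: 2.4
```

Request:
drive_tool(rows="0.4 0 0 0;0.3 0 0 0;0.2 0 0 0;0 0 0 0;0 0 0 0")

```text
t: 5.2
tcp_pos: [0.6204, -0.203, 0.0313]
orientation: [0.988, -0.156, 0.001, 0.0]
wrist_force: [0.7, -0.2, -0.1]
opening: 0.06
finger_force: 0.0
```

Request:
drive_tool(rows="-0.6 0 0 0;-1 0 0 0;-1 0 0 0;-0.5 0 -1 0;0 0 -1 0")

```text
t: 5.62
tcp_pos: [0.5586, -0.1829, 0.071]
orientation: [0.988, -0.156, -0.002, -0.0]
wrist_force: [0.7, 0.0, 0.5]
opening: 0.0599
finger_force: 0.0
```

Request:
drive_tool(rows="0 0 -1 0;0 0 -1 0;0 0 -1 0;0 0 -1 0;0 0 -1 0")

```text
t: 6.03
tcp_pos: [0.5609, -0.1838, 0.1725]
orientation: [0.988, -0.156, 0.0, 0.0]
wrist_force: [0.5, -0.2, 0.0]
opening: 0.0599
finger_force: 0.0
```

```bash
python3 -c "
from h import *
rel(.43,.171,.19,.03)
f=r.grab_frame('wrist');
cv2.imwrite('pics/w2.png',f['img'][:,:,::-1]);print([proj(f,p) for p in ([.6693,-.2186,.045],[.6693,-.2186,0])])
import pickle;pickle.dump(f,open('w2.pkl','wb'))"
```

```text
t 6.03 tcp [ 0.5609 -0.1838  0.1725] yaw -0.3125 op 0.0599 F [ 0.5 -0.2  0. ] | shift [ -6.01 -17.93  -0.87] turn -3.92
[array([250.2633268 ,  55.76431972]), array([250.44762971,  61.35602445])]
```

View pics/w2.png

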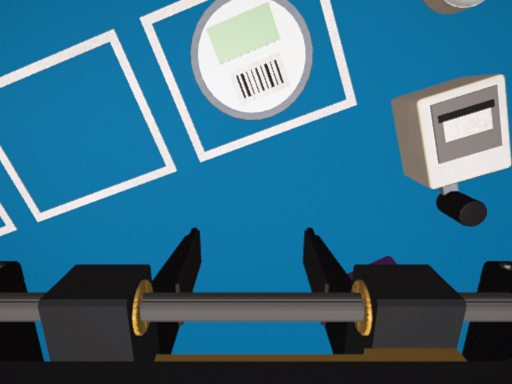

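The gauge is centred in the right bay: its centre is at (251, 56) against a bay prediction of (250, 56). Now the tester.

Request:
drive_tool(rows="0 0 0 -1;0 0 0 -1;0 0 0 -1;0 0 0 -1;0 0 0 -0.05")

```text
t: 6.5
tcp_pos: [0.561, -0.1838, 0.1714]
orientation: [1.0, 0.022, 0.0, 0.0]
wrist_force: [0.2, 0.6, -0.9]
opening: 0.0602
finger_force: 0.0
```

Request:
drive_tool(rows="-0.5 -1 0 0;-0.5 -1 0 0;-0.5 -1 0 0;-0.5 -1 0 0;-0.5 -1 0 0")

```text
t: 6.92
tcp_pos: [0.5063, -0.0851, 0.1714]
orientation: [1.0, 0.019, 0.0, 0.0]
wrist_force: [0.2, -0.3, 0.1]
opening: 0.06
finger_force: 0.0
```

Request:
drive_tool(rows="-0.5 -1 0 0;-0.5 -1 0 0;-0.5 -1 0 0;-0.5 -1 0 0;-0.5 -1 0 0")

```text
t: 7.33
tcp_pos: [0.4523, 0.0128, 0.1715]
orientation: [1.0, 0.019, 0.0, 0.0]
wrist_force: [0.3, 0.0, 0.2]
opening: 0.0598
finger_force: 0.0
```

Request:
drive_tool(rows="-0.5 -1 0 0;0 -1 0 0;0 -1 0 0;0 -1 0 0;0 -1 0 0")

```text
t: 7.75
tcp_pos: [0.4387, 0.1124, 0.1715]
orientation: [1.0, 0.019, 0.0, -0.0]
wrist_force: [0.6, 0.7, -0.9]
opening: 0.0598
finger_force: 0.0
```

Request:
drive_tool(rows="0 -1 0 0;0 -1 0 0;0 -1 0 0;0 0 0 0;0 0 0 0")

```text
t: 8.17
tcp_pos: [0.4362, 0.1719, 0.1713]
orientation: [1.0, 0.02, 0.0, 0.0]
wrist_force: [-0.9, -0.1, -0.5]
opening: 0.0601
finger_force: 0.0
```

```bash
python3 -c "
from h import *
rel(.437,.171,.03,.041)
f=r.grab_frame('wrist');save(f,'w3.png')
import pickle;pickle.dump(f,open('w3.pkl','wb'))"
```

```text
t 8.17 tcp [0.4362 0.1719 0.1713] yaw 0.0407 op 0.0601 F [-0.9 -0.1 -0.5] | shift [0.04 0.05 7.07] turn -0.0
```

View pics/w3.png

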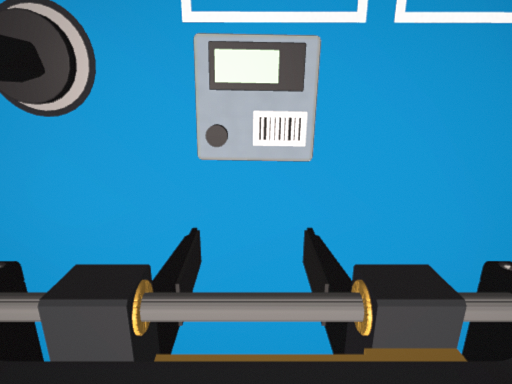

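The tester is square in the wrist view, with top corners at (196,35), (320,37), (312,160) and (198,159).

```bash
python3 -c "
from h import *
import pickle;f=pickle.load(open('w3.pkl','rb'))
P=np.array([atz(f,*p,.05) for p in((196,35),(320,37),(312,160),(198,159))]);print(P.round(4).tolist(),P.mean(0))
B=np.array([atz(f,*p,0) for p in((185,17),(363,17))]);print(B.round(4).tolist(), 'near corners expected')
c,s=np.cos(.041),np.sin(.041)
for sy in(.078,-.078):print(np.array([.6538,.161])+[-.066*c-sy*s,-.066*s+sy*c])
"
```

```text
[[0.5619, 0.2191, 0.05], [0.5643, 0.1238, 0.05], [0.4685, 0.1207, 0.05], [0.4654, 0.2184, 0.05]] [0.51502897 0.17048624 0.05      ]
[[0.5838, 0.2369, 0.0], [0.5903, 0.0776, 0.0]] near corners expected
[0.58465836 0.23622921]
[0.59105257 0.08036031]
```

Request:
drive_tool(rows="0 0 1 0;0 0 1 0;0 0 1 0;0 0 1 0;0 0 1 0")

```text
t: 8.63
tcp_pos: [0.4365, 0.1704, 0.0707]
orientation: [1.0, 0.019, 0.0, -0.0]
wrist_force: [-0.5, -0.4, -0.1]
opening: 0.0601
finger_force: 0.0
```

Request:
drive_tool(rows="0 0 1 0;0 0 1 0;0 0 0 0;0 0 0 0")

```text
t: 8.97
tcp_pos: [0.4361, 0.1706, 0.0311]
orientation: [1.0, 0.02, -0.001, 0.0]
wrist_force: [-0.4, 0.5, 0.4]
opening: 0.0599
finger_force: 0.0
```

Request:
drive_tool(rows="0.4 0 0 0;0.3 0 0 0;0.3 0 0 0;0.4 0.05 0 0;0.4 0.05 0 0")

```text
t: 9.38
tcp_pos: [0.4729, 0.1709, 0.032]
orientation: [1.0, 0.021, 0.0, 0.0]
wrist_force: [-4.7, -0.2, 2.1]
opening: 0.0601
finger_force: 1.9
```

Request:
drive_tool(rows="0.4 0.05 0 0;0.4 0.05 0 0;0.4 0.05 0 0;0.4 0.05 0 0;0.4 0.05 0 0")

```text
t: 9.8
tcp_pos: [0.5133, 0.1674, 0.0314]
orientation: [1.0, 0.021, -0.0, 0.0]
wrist_force: [-3.6, -0.9, 2.7]
opening: 0.0595
finger_force: 2.0
```

Request:
drive_tool(rows="0.4 0.05 0 0;0.4 0.05 0 0;0.4 0.05 0 0;0.4 0.05 0 0;0.4 0.05 0 0")

```text
t: 10.22
tcp_pos: [0.5535, 0.1641, 0.0314]
orientation: [1.0, 0.021, 0.0, 0.0]
wrist_force: [-2.8, -0.4, 3.3]
opening: 0.0601
finger_force: 1.7
```

```bash
python3 -c "
from h import *
rel(.594,.1585,.03,.041)"
```

```text
t 10.22 tcp [0.5535 0.1641 0.0314] yaw 0.041 op 0.0601 F [-2.8 -0.4  3.3] | shift [2.01 0.36 0.07] turn 0.0
```

Request:
drive_tool(rows="0.4 0.08 0 0;0.4 0.08 0 0;0.4 0.08 0 0;0.4 0.08 0 0;0.3 0.04 0 0")

```text
t: 10.63
tcp_pos: [0.592, 0.1583, 0.0314]
orientation: [1.0, 0.02, 0.0, 0.0]
wrist_force: [-4.4, 0.5, 2.7]
opening: 0.06
finger_force: 2.0
```

Request:
drive_tool(rows="0.1 0 0 0;0 0 0 0;-0.5 0 0 0;-1 0 0 0;-1 0 0 0")

```text
t: 11.05
tcp_pos: [0.5428, 0.1565, 0.0314]
orientation: [1.0, 0.02, 0.001, -0.0]
wrist_force: [-0.2, 0.6, -0.4]
opening: 0.06
finger_force: 0.0
```

Request:
drive_tool(rows="-1 0 -1 0;-0.5 0 -1 0;0 0 -1 0;0 0 -1 0;0 0 -1 0")

```text
t: 11.47
tcp_pos: [0.513, 0.1555, 0.1326]
orientation: [1.0, 0.021, 0.001, -0.0]
wrist_force: [-0.1, -0.2, -0.2]
opening: 0.0601
finger_force: 0.0
```

Request:
drive_tool(rows="0 0 -1 0;0 0 -1 0;0 0 -1 0;0 0 0 0;0 0 0 0")

```text
t: 11.88
tcp_pos: [0.5134, 0.1555, 0.1922]
orientation: [1.0, 0.021, 0.001, -0.0]
wrist_force: [0.2, 0.5, -0.2]
opening: 0.0597
finger_force: 0.0
```

Run:
```python
from h import *
import pickle
rel(.5455,.3745,.3,.041)
F={n:r.grab_frame(n) for n in('scene','side','wrist')}
pickle.dump(F,open('F4.pkl','wb'))
def crop(n,x,y,w,h,s):return cv2.resize(F[n]['img'][y:y+h,x:x+w,::-1],None,fx=s,fy=s,interpolation=cv2.INTER_CUBIC)
# scene left half: bay L + scanner; side
a=crop('scene',205,180,133,120,3);b=crop('side',165,185,133,135,3)
im=np.zeros((600,800,3),np.uint8);im[:360,:399]=a;im[:405,400:799]=b;cv2.imwrite('pics/c4.png',im[:410])
cv2.imwrite('pics/w4.png',F['wrist']['img'][:,:,::-1])
```

```text
t 11.88 tcp [0.5134 0.1555 0.1922] yaw 0.0411 op 0.0597 F [ 0.2  0.5 -0.2] | shift [  2.05 -10.88  -5.39] turn 0.0
```

View pics/c4.png

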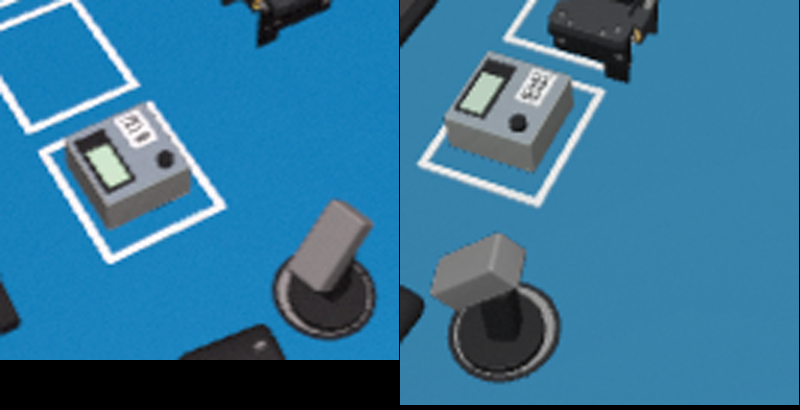

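View pics/w4.png

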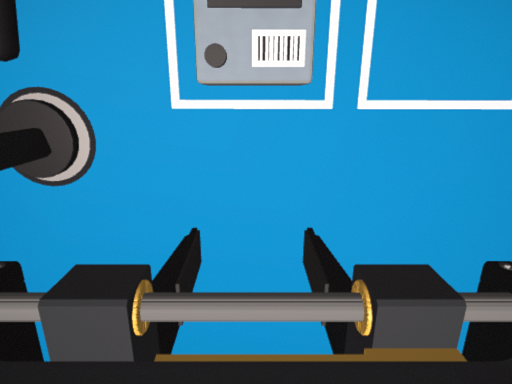

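The tester sits squarely in the left bay. Next is a look at the scanner from above.

Request:
drive_tool(rows="-0.5 0 -1 0;-0.5 -1 -1 0;-0.5 -1 -1 0;-0.5 -1 -1 0;-0.5 -1 -1 0", fingers=1)

```text
t: 12.45
tcp_pos: [0.459, 0.2339, 0.2913]
orientation: [1.0, 0.02, -0.001, 0.0]
wrist_force: [0.2, -0.5, -0.2]
opening: 0.0879
finger_force: 0.0
```

Request:
drive_tool(rows="-0.2 -1 -0.9 0;0 -1 0 0;0 -1 0 0;0 -1 0 0;0 -1 0 0")

```text
t: 12.87
tcp_pos: [0.4514, 0.334, 0.3083]
orientation: [1.0, 0.021, -0.001, 0.0]
wrist_force: [0.5, -0.0, 0.4]
opening: 0.0955
finger_force: 0.0
```

Request:
drive_tool(rows="0 -1 0 0;0 -1 0 0;0 0 0 0;0 0 0 0;0 0 0 0")

```text
t: 13.28
tcp_pos: [0.4499, 0.3725, 0.3085]
orientation: [1.0, 0.021, -0.001, 0.001]
wrist_force: [-0.9, 0.1, -0.2]
opening: 0.0949
finger_force: 0.0
```

Run:
```python
from h import *
import pickle
rel(.5455,.3745,.3,.041)
f=r.grab_frame('wrist');pickle.dump(f,open('w5.pkl','wb'));save(f,'w5.png')
f=pickle.load(open('F4.pkl','rb'))['wrist']
P=lambda u,v,z:atz(f,u,v,z).round(4)
print('tester near',P(197,82,.05),P(312,83,.05),'tape',P(175,105,0),P(331,105,0),'label',P(279,48,.05))
```

```text
t 13.28 tcp [0.4499 0.3725 0.3085] yaw 0.0412 op 0.0949 F [-0.9  0.1 -0.2] | shift [4.78 0.1  0.42] turn 0.0
tester near [0.6047 0.2051 0.05  ] [0.6079 0.1067 0.05  ] tape [0.5829 0.2359 0.    ] [0.5895 0.0764 0.    ] label [0.6343 0.1368 0.05  ]
```

View pics/w5.png

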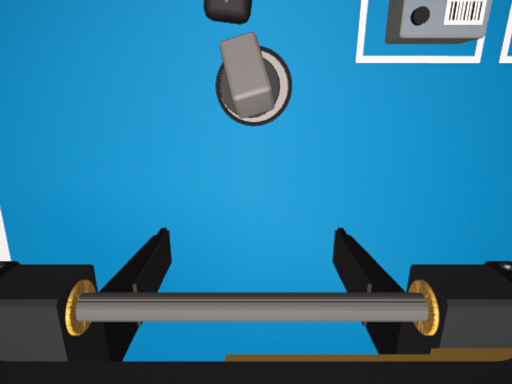

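The scanner looks away from the robot. Its rear face is visible at (255,105), the nose is at (237,38), and the pad's outer rim spans columns 216 to 292 down to row 126. I fit the scanner pose next.

```bash
cat > sc.py <<'E'
from h import *
import pickle
from scipy.optimize import least_squares
K=[(52.2,20,93.1),(52.2,-20,93.1),(-9.1,20,144.5),(-9.1,-20,144.5),(-32.2,20,117),(-32.2,-20,117)]
def fit(f,px,z=0):
    def g(p):
        c,s=np.cos(p[2]),np.sin(p[2])
        return np.concatenate([proj(f,[p[0]+(c*k[0]-s*k[1])/1e3,p[1]+(s*k[0]+c*k[1])/1e3,z+k[2]/1e3])-q for k,q in zip(K,px)])
    s=least_squares(g,[.54,.37,.2]);return s.x,s.fun.reshape(-1,2)
def padfit(f,px):
    P=np.array([atz(f,*p,.002)[:2] for p in px])
    s=least_squares(lambda c:np.linalg.norm(P-c,axis=1)-.052,P.mean(0));return s.x,s.fun
if __name__=='__main__':
    f=pickle.load(open('w5.pkl','rb'))
    x,e=fit(f,[(220,43),(255,34),(235,102),(272,94),(241,117),(273,110)]);print(x.round(4),e.round(1).tolist())
    print(padfit(f,[(216,85),(292,85),(254,126),(235,120)]))
    c=f['img'][20:140,190:320,::-1];cv2.imwrite('pics/w5c.png',cv2.resize(c,None,fx=5,fy=5,interpolation=cv2.INTER_CUBIC))
    f=pickle.load(open('w2.pkl','rb'));print('gauge label',atz(f,260,80,.045))
E
python3 sc.py
```

```text
[0.5407 0.3768 0.2951] [[-1.2, -1.8], [1.2, -3.5], [-3.1, -0.2], [1.2, -3.4], [-1.6, 6.5], [3.7, 3.6]]
(array([0.54382022, 0.37197275]), array([-0.00065521, -0.00091634,  0.00037902, -0.00050851]))
gauge label [ 0.64947419 -0.22052054  0.045     ]
```

View pics/w5c.png

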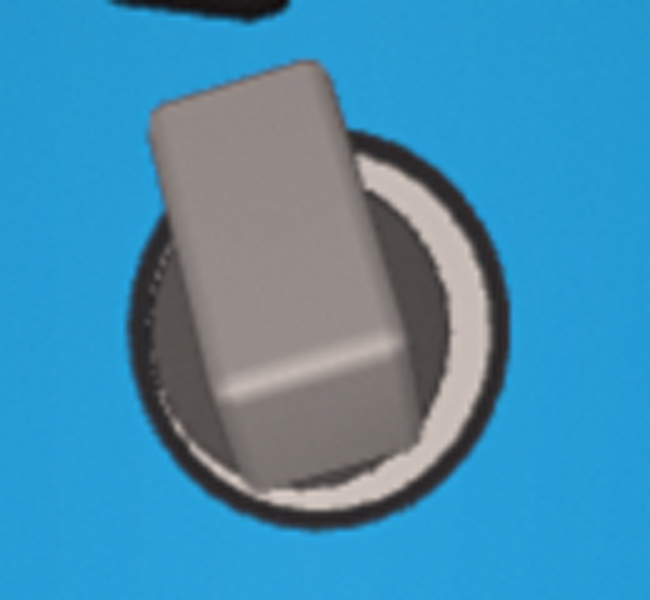

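Run:
```python
from sc import *
f=pickle.load(open('w5.pkl','rb'))
x,e=fit(f,[(220.2,41.8),(254.4,32.2),(234.2,97.6),(270.4,88.2),(240,117.8),(273.4,108.6)]);print(x.round(4),e.round(1).tolist())
print(padfit(f,[(215.8,85),(291.8,85),(254,125.4),(268,47.5)]))
c,s=np.cos(x[2]),np.sin(x[2]);g=x[:2]+.005*np.array([c,s]);print('grip',g)
rel(g[0],g[1],.2,x[2])
```

```text
[0.543  0.3775 0.3017] [[-2.3, -2.8], [0.9, -4.2], [-2.9, 1.8], [2.3, -0.3], [-1.0, 3.6], [3.0, 2.5]]
(array([0.54380683, 0.37244735]), array([-0.00086075, -0.00071138, -0.00043599, -0.00040578]))
grip [0.54774764 0.37899101]
t 13.33 tcp [0.4501 0.3723 0.3088] yaw 0.0406 op 0.0954 F [-0.4 -0.1  0.2] | shift [4.76 1.13 5.44] turn -2.99
```

Request:
drive_tool(rows="0 0 0 -1;0 0 0 -1;0 0 0 -1;0 0 0 0;0 0 0 0")

```text
t: 13.75
tcp_pos: [0.4502, 0.3723, 0.3094]
orientation: [0.989, 0.149, 0.0, 0.0]
wrist_force: [-0.8, -0.8, -0.8]
opening: 0.0952
finger_force: 0.0
```

Request:
drive_tool(rows="0.95 0.22 0 0;0.95 0.22 0 0;0.95 0.22 0 0;0.95 0.22 0 0;0.95 0.22 0 0")

```text
t: 14.17
tcp_pos: [0.5483, 0.3799, 0.3094]
orientation: [0.989, 0.149, 0.0, 0.0]
wrist_force: [-0.7, 0.3, -0.2]
opening: 0.0948
finger_force: 0.0
```

Request:
drive_tool(rows="0 0 1 0;0 0 1 0;0 0 1 0;0 0 1 0;0 0 0 0")

```text
t: 14.58
tcp_pos: [0.5462, 0.3792, 0.2255]
orientation: [0.989, 0.149, -0.003, 0.001]
wrist_force: [-0.1, -0.5, -0.7]
opening: 0.0947
finger_force: 0.0
```

Run:
```python
from h import *
rel(.5477,.379,.105,.30)
f=r.grab_frame('wrist');g=r.grab_frame('side')
u,v=map(int,proj(g,[.545,.379,.12]));print(u,v)
c=cv2.resize(g['img'][max(0,v-70):v+80,max(0,u-75):u+75,::-1],(400,400),interpolation=cv2.INTER_CUBIC)
cv2.imwrite('pics/g6.png',np.hstack([c,cv2.resize(f['img'][:,:,::-1],(400,300))[list(range(300))+[299]*100]]))
```

```text
t 14.58 tcp [0.5462 0.3792 0.2255] yaw 0.2995 op 0.0947 F [-0.1 -0.5 -0.7] | shift [0.07 0.03 6.02] turn -0.01
193 271
```

View pics/g6.png

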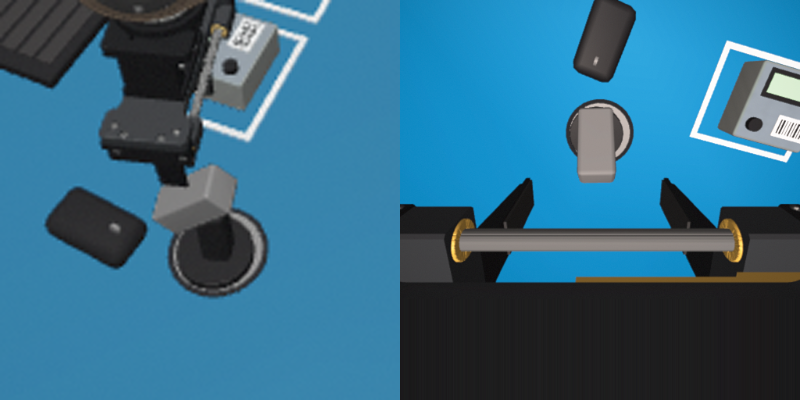

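Run:
```python
from sc import *
f=r.grab_frame('wrist')
x,e=fit(f,[(230,139.5),(273,138),(229,215),(275,215),(234,232),(270,232)]);print(x.round(4),e.round(1).tolist())
F=pickle.load(open('F0.pkl','rb'))
```

```text
[0.5462 0.3788 0.308 ] [[-1.2, -5.8], [1.0, -4.7], [-2.4, 5.0], [2.4, 4.7], [-4.3, 0.6], [4.6, 0.3]]
```

Request:
drive_tool(rows="0.15 0 1 0;0 0 1 0;0 0 1 0;0 0 1 0;0 0 1 0")

```text
t: 15.15
tcp_pos: [0.5509, 0.3815, 0.1305]
orientation: [0.989, 0.15, 0.001, -0.0]
wrist_force: [0.9, -0.1, -0.5]
opening: 0.095
finger_force: 0.0
```

Request:
drive_tool(rows="0 0 1 0;0 0 0 0;0 0 0 0")

```text
t: 15.4
tcp_pos: [0.5505, 0.3813, 0.1103]
orientation: [0.989, 0.151, 0.0, -0.0]
wrist_force: [0.0, -0.7, -0.4]
opening: 0.0953
finger_force: 0.0
```

Request:
drive_tool(rows="0 0 0 0;0 0 0 0;0 0 0 0;0 0 0 0;0 0 0 0", fingers=0, grip_force=30)

```text
t: 15.82
tcp_pos: [0.5503, 0.3813, 0.1101]
orientation: [0.989, 0.151, 0.0, -0.0]
wrist_force: [-0.1, 0.4, -0.8]
opening: 0.0675
finger_force: 0.0
```

Request:
drive_tool(rows="0 0 0 0;0 0 0 0;0 0 0 0;0 0 0 0;0 0 0 0")

```text
t: 16.23
tcp_pos: [0.5501, 0.3812, 0.1093]
orientation: [0.989, 0.151, -0.0, 0.0]
wrist_force: [0.6, -0.5, -1.0]
opening: 0.0399
finger_force: 29.9
```

Request:
drive_tool(rows="0 0 -0.5 0;0 0 -1 0;0 0 -1 0;0 0 -1 0;0 0 -1 0")

```text
t: 16.65
tcp_pos: [0.55, 0.3811, 0.2008]
orientation: [0.989, 0.151, -0.0, 0.0]
wrist_force: [-0.5, -0.1, -3.1]
opening: 0.04
finger_force: 29.9
```

Request:
drive_tool(rows="0 0 -1 1;0 0 -1 1;0 0 -0.5 1;0 0 0 0.47;0 0 0 0")

```text
t: 17.07
tcp_pos: [0.5501, 0.3812, 0.2507]
orientation: [1.0, -0.001, 0.001, -0.0]
wrist_force: [-0.1, -0.1, -2.7]
opening: 0.04
finger_force: 29.9
```

Run:
```python
from h import *
import pickle
F=pickle.load(open('F4.pkl','rb'))
for n in('scene','side'):
    f=r.grab_frame(n)
    for k,p,h in(('tester',[.655,.159,.05],16),('gauge',[.669,-.2186,.045],14)):
        u,v=map(int,proj(f,p));t=F[n]['img'][v-h:v+h,u-h:u+h];w=f['img'][v-h-25:v+h+25,u-h-25:u+h+25]
        m=cv2.matchTemplate(w,t,cv2.TM_CCOEFF_NORMED);_,s,_,l=cv2.minMaxLoc(m);print(n,k,(u,v),round(s,3),l[0]-25,l[1]-25)
rel(.499,.137,.164,0)
```

```text
scene tester (247, 229) 0.999 0 0
scene gauge (198, 158) 1.0 0 0
side tester (201, 215) 0.414 0 0
side gauge (248, 144) 0.486 18 1
t 17.17 tcp [0.5499 0.381  0.2493] yaw 0.0017 op 0.0397 F [-0.1  0.5 -2.5] | shift [-2.54 12.2   4.27] turn 0.02
```

Request:
drive_tool(rows="-0.5 1 0 0;-0.5 1 0 0;-0.5 1 0 0;-0.5 1 0 0;-0.5 1 0 0")

```text
t: 17.58
tcp_pos: [0.4993, 0.2802, 0.2489]
orientation: [1.0, 0.001, -0.001, 0.0]
wrist_force: [0.5, 0.4, -2.4]
opening: 0.0398
finger_force: 29.9
```

Request:
drive_tool(rows="0 1 0 0;0 1 0 0;0 1 0 0;0 1 0 0;0 1 0 0")

```text
t: 18.0
tcp_pos: [0.4998, 0.1802, 0.2491]
orientation: [1.0, 0.001, -0.0, 0.0]
wrist_force: [1.2, 0.0, -1.9]
opening: 0.0396
finger_force: 29.9
```

Request:
drive_tool(rows="0 1 0 0;0 0.7 0.5 0;0 0.5 1 0;0 0 1 0;0 0 1 0")

```text
t: 18.42
tcp_pos: [0.5, 0.1365, 0.1786]
orientation: [1.0, 0.0, 0.0, 0.0]
wrist_force: [0.3, 0.2, -2.4]
opening: 0.0398
finger_force: 29.9
```

Request:
drive_tool(rows="0 0 0.7 0;0 0 0 0")

```text
t: 18.58
tcp_pos: [0.4989, 0.1369, 0.1628]
orientation: [1.0, 0.001, -0.003, 0.0]
wrist_force: [-1.0, 0.4, -2.7]
opening: 0.04
finger_force: 29.9
```

Run:
```python
from h import *
import pickle
rel(.499,.137,.164,0)
S={n:r.grab_frame(n) for n in('scene','side','wrist')};pickle.dump(S,open('S7.pkl','wb'))
o=r.get_obs()['tcp_pos'];win=o+[.036,0,-.0303];lab=np.array([.6345,.137,.05])
d=lab-win;c,s=np.cos(.698),np.sin(.698);print('x,y,z in window',d[0]*c-d[2]*s,d[1],d[0]*s+d[2]*c)
f=S['scene'];g=S['side'];w=S['wrist'];L=[]
for k in(f,g):
    u,v=map(int,proj(k,o));c=k['img'][v-50:v+70,u-80:u+52,::-1];L.append(cv2.resize(c,(396,360),interpolation=cv2.INTER_CUBIC));print(u,v)
ww=cv2.resize(w['img'][0:150,100:430,::-1],None,fx=1.2,fy=1.2)
im=np.zeros((590,800,3),np.uint8);im[:360,:396]=L[0];im[:360,400:796]=L[1];im[370:370+ww.shape[0],:ww.shape[1]]=ww
for n,k,x0 in(('scene',f,0),('side',g,400)):pass
cv2.imwrite('pics/s7.png',im)
```

```text
t 18.58 tcp [0.4989 0.1369 0.1628] yaw 0.0013 op 0.04 F [-1.   0.4 -2.7] | shift [ 0.01 -0.01 -0.06] turn 0.01
x,y,z in window 0.1302171928298989 -0.00026605317053560174 -0.0026269211729085945
288 183
249 200
```

View pics/s7.png

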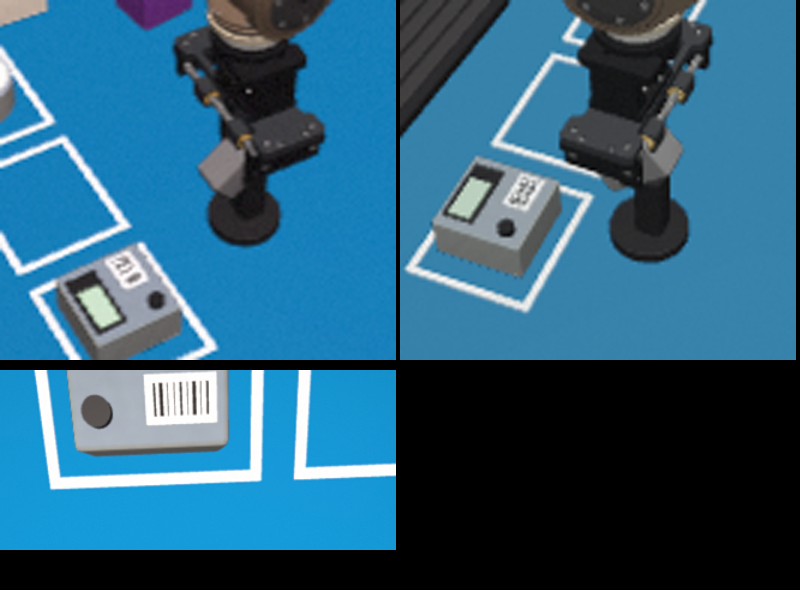

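Run:
```python
from h import *
import pickle
from scipy.optimize import least_squares
S=pickle.load(open('S7.pkl','rb'));o=np.array([.4989,.1369,.1628])
print('label',atz(S['wrist'],181/1.2+100,28/1.2,.05))
a=np.linspace(0,2*np.pi,120)
obs={'scene':(np.array([207,280])/3+208,246/3+133),'side':(np.array([210,288])/3+169,262/3+150)}
def ext(n,c):
    ring=np.array([proj(S[n],[c[0]+.04*np.cos(t),c[1]+.04*np.sin(t),c[2]+h]) for t in a for h in(0,.014)])
    return np.array([ring[:,0].min(),ring[:,0].max(),ring[:,1].max()])
def res(c): return np.concatenate([ext(n,c)-[*obs[n][0],obs[n][1]] for n in obs])
s=least_squares(res,o-[.005,0,.1093],diff_step=1e-3);print('foot rel tcp',(s.x-o).round(4),s.fun.round(1))
```

```text
label [0.63437833 0.13710292 0.05      ]
foot rel tcp [-0.0057 -0.0003 -0.1086] [-0.2  0.2  0.1 -0.4  0.5 -0.1]
```

Request:
drive_tool(rows="0 0 0 0;0 0 0 0;0 0 0 0;0 0 0 0;0 0 0 0")

```text
t: 19.15
tcp_pos: [0.5002, 0.1372, 0.1657]
orientation: [1.0, 0.0, 0.0, 0.0]
wrist_force: [0.4, 0.2, -3.2]
opening: 0.0398
finger_force: 29.9
```

Request:
drive_tool(rows="0 0 0 0;0 0 0 0;0 0 0 0;0 0 0 0;0 0 0 0")

```text
t: 19.57
tcp_pos: [0.5001, 0.1372, 0.1654]
orientation: [1.0, -0.0, -0.0, 0.0]
wrist_force: [0.0, -1.0, -1.9]
opening: 0.0398
finger_force: 29.9
```

Request:
drive_tool(rows="0 0 0 0;0 0 0 0;0 0 0 0;0 0 0 0;0 0 0 0")

```text
t: 19.98
tcp_pos: [0.5001, 0.1372, 0.1654]
orientation: [1.0, 0.0, -0.0, 0.0]
wrist_force: [0.0, 0.5, -1.6]
opening: 0.0401
finger_force: 29.9
```

The tester scan is done: the scanner was upright, on line within 2 mm, and held for 1.4 s. Now the gauge.

Request:
drive_tool(rows="0 1 0 0;0 1 0 0;0 1 0 0;0 1 0 0;0 1 0 0")

```text
t: 20.4
tcp_pos: [0.5001, 0.0363, 0.1655]
orientation: [1.0, 0.0, 0.0, 0.0]
wrist_force: [-0.1, 0.7, -1.7]
opening: 0.0395
finger_force: 29.9
```

Request:
drive_tool(rows="0 1 0 0;0 1 0 0;0 1 0 0;0 1 0 0;0 1 0 0")

```text
t: 20.82
tcp_pos: [0.5001, -0.0638, 0.1655]
orientation: [1.0, 0.0, 0.0, 0.0]
wrist_force: [0.2, 0.5, -2.7]
opening: 0.04
finger_force: 29.9
```

Request:
drive_tool(rows="0.2 1 0 0;0.2 1 0 0;0.2 1 0 0;0.1 1 0 0;0 1 0 0")

```text
t: 21.23
tcp_pos: [0.5144, -0.1639, 0.1654]
orientation: [1.0, 0.0, 0.0, 0.0]
wrist_force: [0.1, 0.4, -3.3]
opening: 0.04
finger_force: 29.9
```

Request:
drive_tool(rows="0 1 0 0;0 1 0.2 0;0 0.9 0.2 0;0 0 0 0;0 0 0 0")

```text
t: 21.65
tcp_pos: [0.5138, -0.2213, 0.1571]
orientation: [1.0, -0.001, -0.0, -0.0]
wrist_force: [0.9, 0.2, -2.4]
opening: 0.04
finger_force: 29.9
```

Run:
```python
from h import *
rel(.5146,-.2205,.158,0)
f=r.grab_frame('wrist');i=f['img'];save(f,'w8.png')
g=cv2.cvtColor(i,cv2.COLOR_RGB2HSV)
print(proj(f,[.6495,-.2205,.045]),proj(f,[.669,-.2186,.045]))
m=((g[:,:,1]<60)&(g[:,:,2]>60)).astype(np.uint8)[:200]
n,l,s,c=cv2.connectedComponentsWithStats(m);[print(s[k],c[k].round(1)) for k in range(1,n) if s[k][4]>300]
cv2.imwrite('pics/w8c.png',cv2.resize(i[0:150,130:380,::-1],(800,480),interpolation=cv2.INTER_CUBIC))
```

```text
t 21.65 tcp [ 0.5138 -0.2213  0.1571] yaw -0.0016 op 0.04 F [ 0.9  0.2 -2.4] | shift [ 0.04 -0.04 -0.05] turn -0.02
[249.23376574  20.42948906] [246.46646341 -10.01588734]
[   0    0  134  105 2104] [89.4 75.4]
[ 151    0  195   98 3295] [248.8  66. ]
[ 180    0  135   70 6857] [247.5  28.6]
[ 438    0   74   28 1605] [474.   11.1]
[  368    96   124   104 10585] [426.6 145.7]
[ 209  175   80   25 1809] [250.3 187.7]
```

View pics/w8c.png

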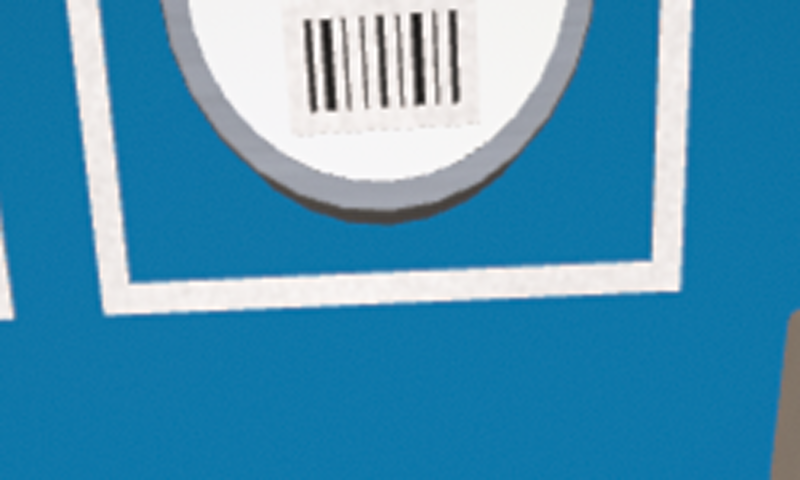

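The label centre is at wrist pixel (249.4, 19.4), where the prediction was (249.2, 20.4), so the aim is right. Hold, then carry the scanner back.

Request:
drive_tool(rows="0 0 0 0;0 0 0 0;0 0 0 0;0 0 0 0;0 0 0 0")

```text
t: 22.12
tcp_pos: [0.5142, -0.2205, 0.1576]
orientation: [1.0, 0.0, 0.0, 0.0]
wrist_force: [0.0, -0.9, -2.2]
opening: 0.0398
finger_force: 29.9
```

Request:
drive_tool(rows="0 0 0 0;0 0 0 0;0 0 0 0;0 0 0 0;0 0 0 0")

```text
t: 22.53
tcp_pos: [0.5141, -0.2208, 0.1574]
orientation: [1.0, -0.0, 0.0, 0.0]
wrist_force: [0.2, -0.0, -2.0]
opening: 0.0397
finger_force: 29.9
```

Request:
drive_tool(rows="0 0 0 0;0 0 0 0;0 0 0 0;0 0 0 0;0 0 0 0")

```text
t: 22.95
tcp_pos: [0.5141, -0.2208, 0.1574]
orientation: [1.0, -0.0, 0.0, 0.0]
wrist_force: [0.0, -0.5, -2.1]
opening: 0.0399
finger_force: 29.9
```

Request:
drive_tool(rows="0 0 -1 0;0 0 -1 0;0 0 -1 0;0 -1 -1 0;0 -1 -0.5 0")

```text
t: 23.37
tcp_pos: [0.5145, -0.1812, 0.2495]
orientation: [1.0, -0.001, 0.001, 0.001]
wrist_force: [-0.7, 0.2, -2.6]
opening: 0.0398
finger_force: 29.9
```

Request:
drive_tool(rows="0 -1 0 0;0 -1 0 0;0 -1 0 0;0 -1 0 0;0 -1 0 0")

```text
t: 23.78
tcp_pos: [0.514, -0.0798, 0.2475]
orientation: [1.0, -0.0, 0.0, 0.0]
wrist_force: [0.1, -0.3, -1.9]
opening: 0.0398
finger_force: 29.9
```

Request:
drive_tool(rows="0 -1 0 0;0 -1 0 0;0 -1 0 0;0 -1 0 0;0 -1 0 0")

```text
t: 24.2
tcp_pos: [0.514, 0.0202, 0.2475]
orientation: [1.0, -0.0, 0.0, 0.0]
wrist_force: [-0.1, 0.0, -2.9]
opening: 0.0398
finger_force: 29.9
```

Request:
drive_tool(rows="0.1 -1 0 0;0.1 -1 0 0;0.1 -1 0 0;0.1 -1 0 0;0.1 -1 0 0")

```text
t: 24.62
tcp_pos: [0.5241, 0.1202, 0.2474]
orientation: [1.0, -0.0, 0.0, 0.0]
wrist_force: [0.6, 0.0, -2.5]
opening: 0.04
finger_force: 29.9
```

Request:
drive_tool(rows="0.2 -1 0 0;0.2 -1 0 0;0.2 -1 0 0;0.2 -1 0 0;0.2 -1 0 0")

```text
t: 25.03
tcp_pos: [0.5442, 0.2202, 0.2474]
orientation: [1.0, 0.0, -0.0, 0.0]
wrist_force: [0.5, -1.1, -2.3]
opening: 0.0399
finger_force: 29.9
```

Request:
drive_tool(rows="0.1 -1 0 0;0.1 -1 0 0;0 -1 0 0;0 -1 0 0;0 -1 0 0")

```text
t: 25.45
tcp_pos: [0.548, 0.3201, 0.2472]
orientation: [1.0, -0.0, -0.0, 0.0]
wrist_force: [0.2, -0.1, -2.2]
opening: 0.0399
finger_force: 29.9
```

Request:
drive_tool(rows="0 -1 0 0;0 -1 0 0;0 -0.7 0 0;0 0 0 0;0 0 0 0")

```text
t: 25.87
tcp_pos: [0.5479, 0.3734, 0.247]
orientation: [1.0, 0.001, -0.0, 0.0]
wrist_force: [0.6, 0.0, -2.4]
opening: 0.04
finger_force: 29.9
```

Run:
```python
from h import *
rel(.5495,.3722,.1095,0)
```

```text
t 25.87 tcp [0.5479 0.3734 0.247 ] yaw 0.0011 op 0.04 F [ 0.6  0.  -2.4] | shift [0.08 0.06 6.87] turn 0.01
```

Lower to just above the mat, then creep down the rest.

Request:
drive_tool(rows="0 0 1 0;0 0 1 0;0 0 1 0;0 0 1 0;0 0 1 0")

```text
t: 26.28
tcp_pos: [0.5483, 0.372, 0.1467]
orientation: [1.0, -0.0, 0.0, 0.0]
wrist_force: [0.5, -1.2, -2.5]
opening: 0.0398
finger_force: 29.9
```

Request:
drive_tool(rows="0 0 1 0;0 0 0.5 0;0 0 0.2 0;0 0 0 0;0 0 0 0")

```text
t: 26.7
tcp_pos: [0.5486, 0.3731, 0.1143]
orientation: [1.0, -0.0, 0.001, -0.0]
wrist_force: [0.4, 0.7, -1.7]
opening: 0.04
finger_force: 29.9
```

Request:
drive_tool(rows="0 0 0.1 0;0 0 0 0;0 0 0.05 0;0 0 0 0;0 0 0 0")

```text
t: 27.12
tcp_pos: [0.5481, 0.3732, 0.1106]
orientation: [1.0, 0.0, 0.0, -0.0]
wrist_force: [-0.2, 0.3, -2.8]
opening: 0.0399
finger_force: 29.9
```

Request:
drive_tool(rows="0 0 0.06 0;0 0 0 0;0 0 0 0")

```text
t: 27.37
tcp_pos: [0.5483, 0.3733, 0.1094]
orientation: [1.0, 0.0, 0.0, -0.0]
wrist_force: [0.0, -0.0, -0.6]
opening: 0.04
finger_force: 29.9
```

Request:
drive_tool(rows="0 0 0 0;0 0 0 0;0 0 0 0;0 0 0 0;0 0 0 0", fingers=1)

```text
t: 27.78
tcp_pos: [0.5481, 0.3732, 0.1092]
orientation: [1.0, 0.0, 0.0, 0.0]
wrist_force: [-0.4, 1.1, 0.5]
opening: 0.0677
finger_force: 0.0
```

Request:
drive_tool(rows="0 0 0 0;0 0 0 0;0 0 -0.3 0;0 0 -1 0;0 0 -1 0")

```text
t: 28.2
tcp_pos: [0.5478, 0.373, 0.1554]
orientation: [1.0, -0.0, -0.001, 0.0]
wrist_force: [-0.1, 0.6, -0.5]
opening: 0.0944
finger_force: 0.0
```

Request:
drive_tool(rows="0 0 -1 0;0 0 -1 0;0 0 -1 0;0 0 -1 0;0 0 -1 0")

```text
t: 28.62
tcp_pos: [0.548, 0.3731, 0.2568]
orientation: [1.0, -0.0, 0.0, -0.0]
wrist_force: [0.1, -0.5, -0.7]
opening: 0.0952
finger_force: 0.0
```

Request:
drive_tool(rows="-1 0 -0.5 0;-1 0 0 0;-1 0 0 0;-1 0 0 0;0 0 0 0")

```text
t: 29.03
tcp_pos: [0.4653, 0.3732, 0.2662]
orientation: [1.0, 0.001, -0.0, -0.0]
wrist_force: [0.2, 0.3, -0.5]
opening: 0.0951
finger_force: 0.0
```

Run:
```python
from h import *
import pickle
rel(.4839,-.3664,.25,0)
F=pickle.load(open('F0.pkl','rb'));n='wrist'
S={n:r.grab_frame(n) for n in('scene','side','wrist')};pickle.dump(S,open('S9.pkl','wb'))
# foot / pad check by projecting expected circles on a crop; dispenser crop from first frames
w=S['wrist'];im=w['img'][:,:,::-1].copy()
for c,rad,z,col in(((.5438,.3722),.052,.002,(0,255,0)),((.5424,.3732),.04,.014,(0,0,255))):
    p=np.array([proj(w,[c[0]+rad*np.cos(t),c[1]+rad*np.sin(t),z]) for t in np.linspace(0,6.283,60)]);cv2.polylines(im,[p.astype(np.int32)],1,col,1)
a=cv2.resize(im[0:220,130:380],(400,352),interpolation=cv2.INTER_CUBIC)
def crop(n,x,y):return cv2.resize(F[n]['img'][y:y+60,x:x+100,::-1],(400,240),interpolation=cv2.INTER_CUBIC)
out=np.zeros((600,800,3),np.uint8);out[:352,:400]=a;out[:240,400:]=crop('scene',190,105)
out[352:592,:400]=crop('side',265,112)
F2=pickle.load(open('w2.pkl','rb'));out[245:565,400:]=cv2.resize(F2['img'][60:240,330:512,::-1],(400,320),interpolation=cv2.INTER_CUBIC) 
cv2.imwrite('pics/s9.png',out)
f=S['scene'];G=pickle.load(open('F4.pkl','rb'))['scene']
for k,p,h in(('tester',[.655,.159,.05],16),('gauge',[.669,-.2186,.045],14)):
    u,v=map(int,proj(f,p));t=G['img'][v-h:v+h,u-h:u+h];ww=f['img'][v-h-25:v+h+25,u-h-25:u+h+25]
    m=cv2.matchTemplate(ww,t,cv2.TM_CCOEFF_NORMED);_,s,_,l=cv2.minMaxLoc(m);print(k,round(s,3),l[0]-25,l[1]-25)
```

```text
t 29.03 tcp [0.4653 0.3732 0.2662] yaw 0.0013 op 0.0951 F [ 0.2  0.3 -0.5] | shift [ 0.93 36.98  0.81] turn 0.01
tester 0.801 -9 -9
gauge 1.0 0 0
```

View pics/s9.png

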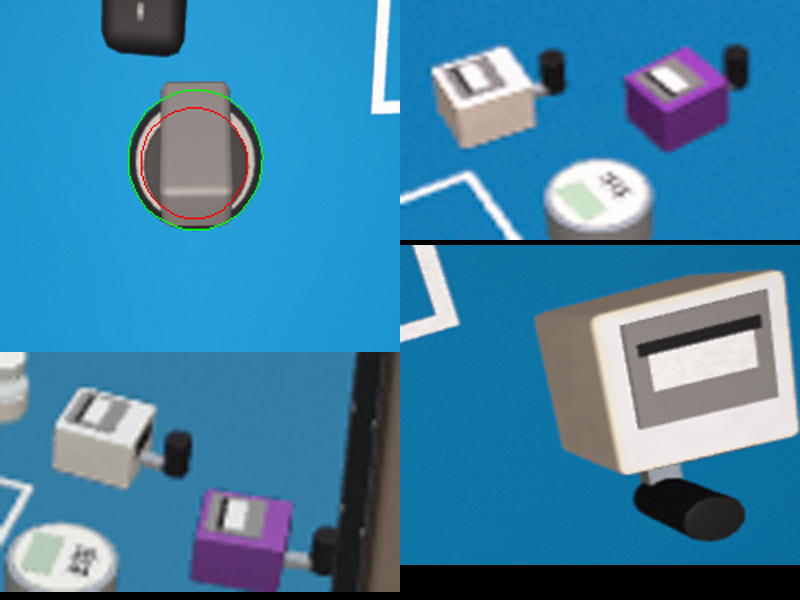

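The scanner is parked well: the foot sits inside the pad rim. The tester, however, no longer matches its old place (shift about -9, -9 px), so it has been knocked. I locate it by silhouette fit.

```bash
cat > tf.py <<'E'
from h import *
import pickle
from scipy.optimize import minimize
def mask(f,X=(.645,.16)):
    i=f['img'];h=cv2.cvtColor(i,cv2.COLOR_RGB2HSV)
    m=((h[:,:,1]<110)&(h[:,:,2]>70)&(h[:,:,2]<205)).astype(np.uint8)
    m=cv2.morphologyEx(m,cv2.MORPH_OPEN,np.ones((3,3),np.uint8))
    u,v=proj(f,[*X,.03]);n,l,s,c=cv2.connectedComponentsWithStats(m)
    k=min((k for k in range(1,n) if s[k][4]>150),key=lambda k:np.hypot(c[k][0]-u,c[k][1]-v))
    p=np.argwhere(l==k)[:,::-1].astype(np.int32);o=np.zeros(m.shape,np.uint8);cv2.fillConvexPoly(o,cv2.convexHull(p),1);return o,s[k]
def sil(f,q):
    c,s=np.cos(q[2]),np.sin(q[2])
    P=np.array([proj(f,[q[0]+c*a-s*b,q[1]+s*a+c*b,z]) for a in(-.05,.05) for b in(-.05,.05) for z in(0,.05)])
    o=np.zeros(f['img'].shape[:2],np.uint8);cv2.fillConvexPoly(o,cv2.convexHull(np.round(P*16).astype(np.int32)),1,shift=4);return o
def tfit(fs,X=(.645,.16)):
    ms=[mask(f,X) for f in fs];print([m[1].tolist() for m in ms])
    def cost(q):
        return sum(1-(sil(f,q)&m[0]).sum()/(sil(f,q)|m[0]).sum() for f,m in zip(fs,ms))
    best=min((minimize(cost,[*X,y],method='Nelder-Mead',options=dict(initial_simplex=[[X[0],X[1],y],[X[0]+.02,X[1],y],[X[0],X[1]+.02,y],[X[0],X[1],y+.15]])) for y in(-.4,0,.4)),key=lambda s:s.fun)
    return best.x.round(4),round(best.fun,3)
E
python3 - <<'E'
from tf import *
S=pickle.load(open('S7.pkl','rb'));print('ref',tfit([S['scene'],S['side']]))
S=pickle.load(open('S9.pkl','rb'))
for k in('scene','side'):print(k,tfit([S[k]]))
E
```

```text
[[227, 220, 42, 36, 766], [180, 202, 43, 40, 850]]
ref (array([0.6582, 0.1581, 0.0224]), np.float64(0.193))
[[218, 211, 41, 36, 755]]
scene (array([0.6685, 0.1138, 0.0531]), np.float64(0.096))
[[214, 213, 24, 36, 161]]
side (array([0.5747, 0.1536, 0.5971]), np.float64(0.833))
```

The tester now lies near (0.668, 0.114) and must go back about 45 mm to the left. I turn the tool to face along the row.

Request:
drive_tool(rows="0 0 0 -1;0 0 0 -1;0 0 0 -1;0 0 0 -1;0 0 0 -1", fingers=0.63)

```text
t: 29.6
tcp_pos: [0.4692, 0.3731, 0.265]
orientation: [0.976, 0.218, 0.0, 0.0]
wrist_force: [-0.9, -0.3, 0.3]
opening: 0.067
finger_force: 0.0
```

Request:
drive_tool(rows="0 0 0 -1;0 0 0 -1;0 0 0 -1;0 0 0 -1;0 0 0 -1")

```text
t: 30.02
tcp_pos: [0.4692, 0.3731, 0.265]
orientation: [0.906, 0.424, 0.0, 0.0]
wrist_force: [0.0, -0.3, 0.5]
opening: 0.0596
finger_force: 0.0
```

Request:
drive_tool(rows="0 0 0 -1;0 0 0 -1;0 0 0 -1;0 0 0 -1;0 0 0 -1")

```text
t: 30.43
tcp_pos: [0.4692, 0.3731, 0.265]
orientation: [0.792, 0.61, -0.0, 0.0]
wrist_force: [0.4, 0.2, -0.7]
opening: 0.0598
finger_force: 0.0
```

Request:
drive_tool(rows="0 0 0 -1;0 0 0 -1;0 0 0 -1;0 0 0 -0.45;0 0 0 0")

```text
t: 30.85
tcp_pos: [0.4691, 0.3731, 0.265]
orientation: [0.693, 0.721, -0.0, 0.0]
wrist_force: [-0.4, -0.3, -0.2]
opening: 0.0598
finger_force: 0.0
```

```bash
python3 -c "
from h import *
rel(.665,.02,.2,1.612);print(r.get_obs()['joints'].round(2))"
```

```text
t 30.85 tcp [0.4691 0.3731 0.265 ] yaw 1.6112 op 0.0598 F [-0.4 -0.3 -0.2] | shift [-18.04   9.06   3.25] turn -0.01
[ 0.56  0.42  1.58 -0.    1.13  0.52]
```

Request:
drive_tool(rows="-1 0.5 0 0;-1 0.5 0 0;-1 0.5 0 0;-1 0.5 0 0;-1 0.5 0 0")

```text
t: 31.27
tcp_pos: [0.5231, 0.2741, 0.2651]
orientation: [0.694, 0.72, -0.0, 0.0]
wrist_force: [0.6, -0.3, 0.6]
opening: 0.0598
finger_force: 0.0
```

Request:
drive_tool(rows="-1 0.5 0 0;-1 0.5 0 0;-1 0.5 0 0;-1 0.5 0 0;-1 0.5 0 0")

```text
t: 31.68
tcp_pos: [0.577, 0.1759, 0.2651]
orientation: [0.694, 0.72, -0.0, 0.0]
wrist_force: [-0.2, -0.3, -0.1]
opening: 0.0601
finger_force: 0.0
```

Request:
drive_tool(rows="-1 0.5 0 0;-1 0.5 0 0;-1 0.5 0 0;-1 0.5 0 0;-1 0.5 0 0")

```text
t: 32.1
tcp_pos: [0.6308, 0.0778, 0.2651]
orientation: [0.694, 0.72, 0.0, 0.0]
wrist_force: [-1.7, -0.5, -0.1]
opening: 0.0599
finger_force: 0.0
```

Request:
drive_tool(rows="-1 0.5 1 0;-1 0.5 1 0;-1 0.5 1 0;0 0 0 0;0 0 0 0")

```text
t: 32.52
tcp_pos: [0.6623, 0.0194, 0.2039]
orientation: [0.694, 0.72, -0.001, -0.001]
wrist_force: [-0.4, -0.9, 0.7]
opening: 0.0598
finger_force: 0.0
```

Run:
```python
from tf import *
rel(.665,.02,.03,1.612)
S={n:r.grab_frame(n) for n in('scene','side','wrist')};pickle.dump(S,open('S10.pkl','wb'))
for k in S:
    try: print(k,tfit([S[k]],(.668,.114)))
    except Exception as e: print(k,e)
print(tfit([S['scene'],S['wrist']],(.668,.114)))
```

```text
t 32.52 tcp [0.6623 0.0194 0.2039] yaw 1.6067 op 0.0598 F [-0.4 -0.9  0.7] | shift [0.03 0.13 8.69] turn -0.06
[[218, 212, 41, 35, 738]]
scene (array([0.6686, 0.1129, 0.0332]), np.float64(0.134))
[[185, 192, 41, 39, 800]]
side (array([0.6668, 0.1161, 0.0933]), np.float64(0.071))
[[203, 23, 115, 116, 9349]]
wrist (array([0.6658, 0.1131, 0.0394]), np.float64(0.034))
[[218, 212, 41, 35, 738], [203, 23, 115, 116, 9349]]
(array([0.6665, 0.114 , 0.0413]), np.float64(0.19))
```

The tester is at (0.666, 0.1135) with yaw 0.04, agreed by three views. Lower and push it 47 mm along the row.

Request:
drive_tool(rows="0 0.36 1 0;0 0 1 0;0 0 1 0;0 0 1 0;0 0 1 0")

```text
t: 33.08
tcp_pos: [0.6696, 0.0219, 0.1058]
orientation: [0.693, 0.721, 0.001, 0.001]
wrist_force: [0.6, 0.5, 0.2]
opening: 0.0598
finger_force: 0.0
```

Request:
drive_tool(rows="0 0 1 0;0 0 1 0;0 0 1 0;0 0 0.6 0;0 0 0 0")

```text
t: 33.5
tcp_pos: [0.6685, 0.0216, 0.0317]
orientation: [0.693, 0.721, -0.001, -0.001]
wrist_force: [-0.6, -1.0, 0.1]
opening: 0.0599
finger_force: 0.0
```

Request:
drive_tool(rows="0.5 0 0 0;0.4 0 0 0;0.3 0 0 0;0.3 0 0 0;0.3 0 0 0")

```text
t: 33.92
tcp_pos: [0.6683, 0.0575, 0.0342]
orientation: [0.693, 0.721, 0.0, 0.001]
wrist_force: [-0.9, -4.3, 3.0]
opening: 0.0598
finger_force: 2.0
```

```bash
python3 -c "
from h import *
rel(.6563,.1,.03,1.612)"
```

```text
t 33.92 tcp [0.6683 0.0575 0.0342] yaw 1.6107 op 0.0598 F [-0.9 -4.3  3. ] | shift [ 2.15 -0.51  0.21] turn -0.01
```

Request:
drive_tool(rows="0.35 -0.09 0 0;0.35 -0.09 0 0;0.35 -0.09 0 0;0.35 -0.09 0 0;0.35 -0.09 0 0")

```text
t: 34.33
tcp_pos: [0.6574, 0.092, 0.0333]
orientation: [0.693, 0.721, 0.0, 0.0]
wrist_force: [1.9, -3.2, 1.6]
opening: 0.0601
finger_force: 1.8
```

Request:
drive_tool(rows="0.3 -0.05 0 0;0.1 0 0 0;0 0 0 0;0 0 0 0;-0.5 0 0 0")

```text
t: 34.75
tcp_pos: [0.6563, 0.0904, 0.0329]
orientation: [0.693, 0.721, -0.0, -0.0]
wrist_force: [-0.2, -0.8, 0.3]
opening: 0.0596
finger_force: 0.0
```

Request:
drive_tool(rows="-1 0 0 0;-1 0 0 0;-1 0 -1 0;-0.5 0 -1 0;0 0 -1 0")

```text
t: 35.17
tcp_pos: [0.6592, 0.0162, 0.0934]
orientation: [0.694, 0.72, -0.0, -0.0]
wrist_force: [-0.5, -0.0, 0.4]
opening: 0.0604
finger_force: 0.0
```

Request:
drive_tool(rows="0 0 -1 0;0 0 -1 0;0 0 -1 0;0 0 -1 0;0 0 -1 0")

```text
t: 35.58
tcp_pos: [0.6591, 0.0185, 0.194]
orientation: [0.693, 0.721, -0.0, -0.0]
wrist_force: [-0.6, 0.5, 0.8]
opening: 0.0602
finger_force: 0.0
```

Request:
drive_tool(rows="0 0 -0.5 0;0 0 0 0;0 0 0 0")

```text
t: 35.83
tcp_pos: [0.6592, 0.019, 0.2027]
orientation: [0.693, 0.721, -0.0, -0.0]
wrist_force: [-0.9, -0.8, -0.7]
opening: 0.0599
finger_force: 0.0
```

```bash
cat > chk.py <<'E'
from tf import *
S={n:r.grab_frame(n) for n in('scene','side','wrist')};pickle.dump(S,open('S11.pkl','wb'))
G=pickle.load(open('F4.pkl','rb'))['scene'];f=S['scene']
u,v=map(int,proj(f,[.669,-.2186,.045]));h=14;ww=f['img'][v-h-25:v+h+25,u-h-25:u+h+25]
m=cv2.matchTemplate(ww,G['img'][v-h:v+h,u-h:u+h],cv2.TM_CCOEFF_NORMED);_,s,_,l=cv2.minMaxLoc(m);print('gauge',round(s,3),l[0]-25,l[1]-25)
for k in S:
    try: print(k,tfit([S[k]],(.655,.158)))
    except Exception as e: print(k,e)
E
python3 chk.py; python3 -c "
from h import *
rel(.4839,-.3664,.2,0)"
```

```text
gauge 0.429 -11 4
[[228, 220, 41, 37, 757]]
scene (array([0.6573, 0.1622, 0.0361]), np.float64(0.137))
[[180, 203, 43, 40, 836]]
side (array([0.6553, 0.1635, 0.1105]), np.float64(0.068))
[[195, 0, 118, 86, 6584]]
wrist (array([0.6537, 0.1625, 0.0382]), np.float64(0.018))
t 35.98 tcp [0.6589 0.0193 0.2017] yaw 1.6099 op 0.0599 F [ 0.3 -0.2 -0.6] | shift [-8.75 19.28  0.08] turn 18.45
```

The tester is back in its bay: (0.655, 0.162), yaw 0.04. Now towards the white dispenser.

Request:
drive_tool(rows="0 0 0 1;0 0 0 1;0 0 0 1;0 0 0 1;0 0 0 1")

```text
t: 36.4
tcp_pos: [0.6591, 0.0194, 0.2019]
orientation: [0.834, 0.552, -0.001, -0.001]
wrist_force: [0.6, 0.3, -0.1]
opening: 0.0596
finger_force: 0.0
```

Request:
drive_tool(rows="0 0 0 1;0 0 0 1;0 0 0 1;0 0 0 1;0 0 0 1")

```text
t: 36.82
tcp_pos: [0.6591, 0.0195, 0.2019]
orientation: [0.934, 0.358, -0.001, -0.0]
wrist_force: [-0.2, -0.1, 0.2]
opening: 0.0599
finger_force: 0.0
```

Request:
drive_tool(rows="0 0 0 1;0 0 0 1;0 0 0 1;0 0 0 1;0 0 0 1")

```text
t: 37.23
tcp_pos: [0.6591, 0.0194, 0.2019]
orientation: [0.989, 0.148, -0.001, -0.0]
wrist_force: [0.4, 0.1, 0.4]
opening: 0.0602
finger_force: 0.0
```

Request:
drive_tool(rows="0 0 0 1;0 0 0 1;0 0 0 1;0 0 0 0.45;0 0 0 0")

```text
t: 37.65
tcp_pos: [0.6591, 0.0194, 0.202]
orientation: [1.0, -0.001, -0.001, -0.0]
wrist_force: [-0.6, -0.2, -0.8]
opening: 0.0598
finger_force: 0.0
```

Request:
drive_tool(rows="-1 1 0 0;-1 1 0 0;-1 1 0 0;-1 1 0 0;-1 1 0 0")

```text
t: 38.07
tcp_pos: [0.5581, -0.0812, 0.2025]
orientation: [1.0, 0.001, -0.0, -0.0]
wrist_force: [0.5, -0.4, 0.2]
opening: 0.0599
finger_force: 0.0
```

Request:
drive_tool(rows="-1 1 0 0;-1 1 0 0;-1 1 0 0;-1 1 0 0;-1 1 0 0")

```text
t: 38.48
tcp_pos: [0.4582, -0.1813, 0.2027]
orientation: [1.0, 0.001, -0.0, -0.0]
wrist_force: [0.7, -0.2, -0.1]
opening: 0.0599
finger_force: 0.0
```

Request:
drive_tool(rows="-1 1 0 0;-1 1 0 0;0 1 0 0;0 1 0 0;0 1 0 0")

```text
t: 38.9
tcp_pos: [0.4189, -0.2815, 0.2029]
orientation: [1.0, 0.001, -0.0, -0.0]
wrist_force: [0.7, 0.8, 0.4]
opening: 0.0598
finger_force: 0.0
```

Request:
drive_tool(rows="0 1 0 0;0 1 0 0;0 1 0 0;0 1 0 0;0 0.3 0 0")

```text
t: 39.32
tcp_pos: [0.4192, -0.3687, 0.2025]
orientation: [1.0, 0.0, -0.0, 0.0]
wrist_force: [0.6, 0.4, -0.6]
opening: 0.0602
finger_force: 0.0
```

```bash
cat > df.py <<'E'
from h import *
import pickle
from scipy.optimize import minimize
def comp(f,m,X,amin=60):
    m=cv2.morphologyEx(m.astype(np.uint8),cv2.MORPH_OPEN,np.ones((3,3),np.uint8))
    u,v=proj(f,X);n,l,s,c=cv2.connectedComponentsWithStats(m)
    k=min((k for k in range(1,n) if s[k][4]>amin),key=lambda k:np.hypot(c[k][0]-u,c[k][1]-v));return l==k,s[k],c[k]
def hull(P,shape,sc=16):
    o=np.zeros(shape,np.uint8);cv2.fillConvexPoly(o,cv2.convexHull(np.round(np.array(P)*sc).astype(np.int32)),1,shift=4);return o
def dmask(f,X=(.557,-.372)):
    h=cv2.cvtColor(f['img'],cv2.COLOR_RGB2HSV);m,s,c=comp(f,(h[:,:,1]<90)&(h[:,:,2]>110),[*X,.03])
    p=np.argwhere(m)[:,::-1];return hull(p,m.shape),s
def kmask(f,X=(.484,-.366)):
    h=f['img'].max(2);m,s,c=comp(f,h<70,[*X,.032],25);return hull(np.argwhere(m)[:,::-1],m.shape),s
def dsil(f,q):
    c,s=np.cos(q[2]),np.sin(q[2]);return hull([proj(f,[q[0]+c*a-s*b,q[1]+s*a+c*b,z]) for a in(-.04,.04) for b in(-.035,.035) for z in(0,.056)],f['img'].shape[:2])
def ksil(f,q):
    return hull([proj(f,[q[0]+.013*np.cos(t),q[1]+.013*np.sin(t),z]) for t in np.linspace(0,6.28,24) for z in(.012,.052)],f['img'].shape[:2])
def fitm(fs,mask,sil,x0,st):
    ms=[mask(f) for f in fs];print([m[1].tolist() for m in ms])
    cost=lambda q:sum(1-(sil(f,q)&m[0]).sum()/max(1,(sil(f,q)|m[0]).sum()) for f,m in zip(fs,ms))
    sx=[x0]+[list(np.array(x0)+np.eye(len(x0))[i]*st[i]) for i in range(len(x0))]
    b=minimize(cost,x0,method='Nelder-Mead',options=dict(initial_simplex=sx));return b.x.round(4),round(b.fun,3)
E
python3 - <<'E'
from df import *
rel(.484,-.366,.04,0)
F=pickle.load(open('F0.pkl','rb'));w2=pickle.load(open('w2.pkl','rb'));w=r.grab_frame('wrist');pickle.dump(w,open('w12.pkl','wb'))
for n,f in(('scene',F['scene']),('side',F['side']),('w2',w2),('now',w)):
    for nm,a in(('disp',(dmask,dsil,[.557,-.372,.03],[.02,.02,.1])),('knob',(kmask,ksil,[.484,-.366],[.01,.01]))):
        try:print(n,nm,fitm([f],*a))
        except Exception as e:print(n,nm,e)
print(proj(w,[.484,-.366,.05]),proj(w,[.557,-.372,.056]))
E
```

```text
t 39.32 tcp [ 0.4192 -0.3687  0.2025] yaw 0.0004 op 0.0602 F [ 0.6  0.4 -0.6] | shift [ 3.24 -0.14  8.13] turn 0.0
[[198, 117, 28, 25, 477]]
scene disp (array([ 0.5573, -0.3717,  0.1256]), np.float64(0.07))
[[226, 118, 5, 10, 48]]
scene knob (array([ 0.4786, -0.3686]), np.float64(0.415))
[[278, 121, 27, 25, 466]]
side disp (array([ 0.5562, -0.3664, -0.0364]), np.float64(0.082))
[[306, 132, 7, 11, 65]]
side knob (array([ 0.4861, -0.374 ]), np.float64(0.295))
[[391, 74, 121, 119, 10453]]
w2 disp (array([ 0.5546, -0.3706,  0.0182]), np.float64(0.05))
[[437, 191, 50, 35, 1186]]
w2 knob (array([ 0.4813, -0.3685]), np.float64(0.139))
[[210, 0, 85, 82, 6383]]
now disp (array([ 0.5568, -0.3697, -0.019 ]), np.float64(0.014))
[[132, 198, 15, 5, 51]]
now knob (array([ 0.484, -0.366]), np.float64(1.0))
[247.8701726  116.18842381] [254.70817117  26.64449098]
```

The dispenser fits at (0.557, -0.370) with yaw about 0, which puts the knob at (0.4815, -0.3685). The box is white, so it is not the purple look-alike. Pinch the knob.

Request:
drive_tool(rows="1 0 0 0;1 0 0 0;1 0 0 0;0.1 0 1 0;0 0 1 0")

```text
t: 39.78
tcp_pos: [0.4827, -0.3655, 0.163]
orientation: [1.0, 0.001, 0.001, 0.001]
wrist_force: [0.1, 0.5, -0.6]
opening: 0.06
finger_force: 0.0
```

Request:
drive_tool(rows="0 0 1 0;0 0 1 0;0 0 1 0;0 0 0 0;0 0 0 0")

```text
t: 40.2
tcp_pos: [0.4812, -0.3656, 0.1027]
orientation: [1.0, 0.001, -0.001, -0.001]
wrist_force: [0.6, 0.3, 0.2]
opening: 0.06
finger_force: 0.0
```

Request:
drive_tool(rows="0 0 1 0;0 0 1 0;0 0 1 0;0 0 0.1 0;0 0 0 0")

```text
t: 40.62
tcp_pos: [0.4815, -0.3664, 0.0418]
orientation: [1.0, 0.0, -0.0, -0.0]
wrist_force: [-0.3, 0.3, 0.2]
opening: 0.0599
finger_force: 0.0
```

Request:
drive_tool(rows="0 0 0 0;0 0 0 0;0 0 0 0;0 0 0 0;0 0 0 0", fingers=0, grip_force=40)

```text
t: 41.03
tcp_pos: [0.4815, -0.3667, 0.0419]
orientation: [1.0, 0.0, 0.0, 0.0]
wrist_force: [0.4, 0.1, 0.5]
opening: 0.032
finger_force: 0.0
```

Request:
drive_tool(rows="0 0 0 0;0 0 0 0;0 0 0 0;0 0 0 0;0 0 0 0")

```text
t: 41.45
tcp_pos: [0.4816, -0.3683, 0.0418]
orientation: [1.0, -0.0, 0.001, 0.001]
wrist_force: [-2.9, -8.5, 0.7]
opening: 0.025
finger_force: 40.0
```

Request:
drive_tool(rows="0 0.1 0 0;-0.4 0 0 0;-0.4 0 0 0;-0.4 0 0 0;-0.4 0 0 0")

```text
t: 41.87
tcp_pos: [0.4502, -0.3684, 0.0417]
orientation: [1.0, -0.0, 0.001, 0.0]
wrist_force: [6.9, 4.5, 1.1]
opening: 0.0249
finger_force: 40.0
```

Request:
drive_tool(rows="-0.2 0 0 0;-0.1 0 0 0;0 0 0 0;0 0 0 0")

```text
t: 42.2
tcp_pos: [0.4444, -0.3684, 0.0417]
orientation: [1.0, -0.0, 0.001, 0.0]
wrist_force: [7.8, 4.6, 1.6]
opening: 0.0253
finger_force: 40.0
```

Request:
drive_tool(rows="-0.15 0 0 0;-0.1 0 0 0;0 0 0 0;0 0 0 0;0 0 0 0")

```text
t: 42.62
tcp_pos: [0.4412, -0.3685, 0.0417]
orientation: [1.0, -0.0, 0.002, 0.001]
wrist_force: [19.9, 7.5, -2.9]
opening: 0.0251
finger_force: 40.0
```

Request:
drive_tool(rows="0 0 0 0;0 0 0 0;0 0 0 0;0 0 0 0;0 0 0 0")

```text
t: 43.03
tcp_pos: [0.4412, -0.3685, 0.0417]
orientation: [1.0, -0.0, 0.002, 0.001]
wrist_force: [19.4, 8.0, -3.4]
opening: 0.0254
finger_force: 40.0
```

The stop is reached: 40 mm of travel and the force stepped up to 20 N. Ease it home and release.

Request:
drive_tool(rows="0.4 0 0 0;0.4 0 0 0;0.4 0 0 0;0.4 0 0 0;0.4 0 0 0")

```text
t: 43.45
tcp_pos: [0.4795, -0.3686, 0.0417]
orientation: [1.0, -0.0, 0.001, 0.0]
wrist_force: [3.9, 1.8, 2.5]
opening: 0.0252
finger_force: 40.0
```

Request:
drive_tool(rows="0.13 0 0 0;0 0 0 0;0 0 0 0;0 0 0 0")

```text
t: 43.78
tcp_pos: [0.4814, -0.3686, 0.0417]
orientation: [1.0, 0.0, 0.0, 0.0]
wrist_force: [4.3, 2.7, 4.8]
opening: 0.0257
finger_force: 40.0
```

Request:
drive_tool(rows="0 0 0 0;0 0 0 0;0 0 0 0;0 0 0 0;0 0 0 0", fingers=0.63)

```text
t: 44.2
tcp_pos: [0.4807, -0.3686, 0.041]
orientation: [1.0, -0.0, -0.0, -0.0]
wrist_force: [0.8, -0.3, 0.2]
opening: 0.0533
finger_force: 0.0
```

Request:
drive_tool(rows="0 0 -0.5 0;0 0 -1 0;0 0 -1 0;0 0 -1 0;0 0 -1 0")

```text
t: 44.62
tcp_pos: [0.4808, -0.3685, 0.1329]
orientation: [1.0, -0.0, 0.0, 0.0]
wrist_force: [-0.5, -0.7, -0.1]
opening: 0.0602
finger_force: 0.0
```

Request:
drive_tool(rows="0 0 -1 0;0 0 -1 0;0 0 -1 0;-1 0 -1 0;-1 0 0 0")

```text
t: 45.03
tcp_pos: [0.4417, -0.3692, 0.2154]
orientation: [1.0, 0.001, 0.002, 0.002]
wrist_force: [0.1, -0.5, -0.1]
opening: 0.0596
finger_force: 0.0
```

Request:
drive_tool(rows="-0.5 1 0 0;-0.5 1 0 0;0 1 0 0;0 1 0 0;0 1 0 0")

```text
t: 45.45
tcp_pos: [0.4205, -0.4695, 0.2123]
orientation: [1.0, -0.0, 0.0, 0.0]
wrist_force: [-0.6, 0.7, -0.2]
opening: 0.06
finger_force: 0.0
```

```bash
python3 chk.py
python3 - <<'E'
from df import *
S=pickle.load(open('S11.pkl','rb'));F=pickle.load(open('F0.pkl','rb'));S7=pickle.load(open('F4.pkl','rb'))
rel(.4,-.4,.2,0)
S9=pickle.load(open('S9.pkl','rb'))
for n in('scene','side'):
    f=S[n]
    for k,p,h,ref in(('knob',[.482,-.3683,.05],8,F),('jar',[.70,-.37,.04],10,F),('scanner',[.545,.373,.08],20,S9),('gauge',[.669,-.2186,.045],14,S9),('mouse',[.66,.39,.02],18,F)):
        u,v=map(int,proj(f,p));t=ref[n]['img'][v-h:v+h,u-h:u+h];a=max(0,v-h-15);b=max(0,u-h-15)
        m=cv2.matchTemplate(f['img'][a:v+h+15,b:u+h+15],t,cv2.TM_CCOEFF_NORMED);_,s,_,l=cv2.minMaxLoc(m);print(n,k,round(s,3),l[0]-(u-h-b),l[1]-(v-h-a))
E
```

```text
gauge 1.0 0 0
[[228, 220, 41, 37, 764]]
scene (array([ 0.6566,  0.1624, -0.0201]), np.float64(0.128))
[[180, 203, 43, 40, 836]]
side (array([0.6553, 0.1635, 0.1105]), np.float64(0.068))
[[23, 180, 67, 55, 1663]]
wrist (array([ 0.655,  0.158, -0.4  ]), np.float64(1.0))
t 45.6 tcp [ 0.4205 -0.4693  0.2115] yaw -0.0014 op 0.0601 F [ 0.2 -0.3 -0.2] | shift [-1.03 -3.46  0.57] turn -0.02
scene knob 0.999 0 0
scene jar 0.999 0 0
scene scanner 0.999 0 0
scene gauge 1.0 0 0
scene mouse 0.999 0 0
side knob 1.0 0 0
side jar 1.0 0 0
side scanner 0.773 0 0
side gauge 0.579 -7 7
side mouse 0.991 0 0
```

Everything is in place: the knob, jar and mouse match the start images, and the gauge, tester and scanner are where they should be.

```bash
python3 -c "
from station import r
print(r.hand_in())"
```

```text
the job is handed in; nothing more can be done
None
```

The job is handed in with every step done as far as I could measure (the pump was absent, and the tester was knocked aside once and pushed back into its bay), but I viewed 15 pictures, one over the limit of 14, and no verdict came back.

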